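Knock cast feet out of a clamped mould bar and bin them

TASK

Swing the clamp on the sloping stand right back over centre, take the mould bar by its tab, turn it mouth-down over the wooden tray and rap its edge on the tray's rim, as often as it takes, until every cast foot has dropped out of its pocket. Lay the empty mould bar back on the stand as it was, mouths up, low edge against the ledge, and swing the clamp shut on it again. Put all the feet from the tray into the grey parts bin; leave everything else on the bench alone.

Things in the scene. Friction and masses are not known exactly. Their poses are not given: they have to be found in the camera images.
- stand: Fixed grey steel stand, base 88 x 214 mm, with a 60 mm wide tongue in front for the clamp. Origin on the bench under the mould bar; x: the way the slope falls; z up. Its plate (206 mm wide) falls at 50 degrees towards +x to a ledge 12 mm high that stops the mould bar; two 10 mm side stops leave it 7 mm of play each side. The plate ends with the mould's block: its tab stands in free air.
- nest (a point): Point of the stand where mould_mid lies when the mould bar is seated (10 mm ahead of the stand's origin along its x, 82 mm above the bench).
- mould: Loose aluminium mould bar, 0.42 kg: block 44 (x) x 180 (y) x 26 (z) mm, four open pockets (28 x 20, 20 deep) in a row along y; a rubber grip tab, 28 wide (y) and 22 thick (z), stands out to x = -82 mm. Origin: middle of the block's underside; z: the way the mouths look. Seated, its x points down the slope (50 degrees below level), its y is the stand's y.
- mould_mid (a point): Centre of the mould's block, 13 mm above its underside. A small sprung ball in the tab-side wall of each slippery pocket makes the casting stick: it does not drop out when merely held mouth-down; each rap (0.1 m/s will do) shakes it up to a few mm further out, and after about 5 mm it falls free; 2 to 8 raps are usual; jerky handling can shake one out early.
- mould_tab (a point): Middle of the tab's thickness and width, 60 mm from the block's centre towards the tab's end: a good place to grip across the width with a strong squeeze, tool axis along the mould's x (about 40 degrees off vertical when seated). Hard raps can make the bar pivot a little in the grip.
- mould_edge (a point): Middle of the long outer edge of the mouth side, farthest from the tab (mould x = +22, z = +26 mm): the edge to rap with; it is the lowest one when the bar is held mouth-down with the tab up.
- clamp (a joint): Swing clamp, hinge along the stand's y. About 0 (-0.06 to 0.06): shut, rubber pad on the rim of the mould bar, handle leaning 25 degrees from vertical towards the stand's -x. It grows as the handle swings towards the stand's +x, to 1.65 rad: fully open, handle 20 degrees above level. Its own weight (0.2 kg, a newton or two at the ball) keeps it at either end: past about 0.5 rad it falls on.
- clamp_ball (a point): Centre of the black 24 mm ball at the end of the clamp's handle, 90 mm from the pivot.
- clamp_pivot (a point): The clamp's pivot on the stand: 68 mm ahead of the stand's origin along its x, 49 mm above the bench.
- catch_tray: Loose plywood tray, 186 (x) x 236 (y) x 40 (z) mm outside, walls and floor 9 mm, 1 kg, open on top. Origin: middle of its underside.
- parts_bin: Fixed grey plastic parts bin, 100 (x) x 110 (y) x 45 (z) mm outside, walls 3 mm, open on top. Origin: middle of its underside.
- marker: Bystander, marker pen lying flat, 122 mm long.
- ring_0: Bystander, metal sleeve ring lying flat, 64 mm across, 12 mm high.
- foot_0: Cast machine foot, black, 24 (x) x 16 (y) x 18 (z) mm, with rounded edges, steel disc on top, 40 g; loose, stuck in pocket 0 of the mould bar (mould y = -69 mm), 2 mm below the rim. Two to four of the four are present. Origin: middle of its underside.
- foot_0_mid (a point): Centre of that foot.
- foot_1: Cast machine foot, black, 24 (x) x 16 (y) x 18 (z) mm, with rounded edges, steel disc on top, 40 g; loose, stuck in pocket 1 of the mould bar (mould y = -23 mm), 2 mm below the rim. Two to four of the four are present. Origin: middle of its underside.
- foot_1_mid (a point): Centre of that foot.
- foot_2: Cast machine foot, black, 24 (x) x 16 (y) x 18 (z) mm, with rounded edges, steel disc on top, 40 g; loose, stuck in pocket 2 of the mould bar (mould y = +23 mm), 2 mm below the rim. Two to four of the four are present. Origin: middle of its underside.
- foot_2_mid (a point): Centre of that foot.
- foot_3: Cast machine foot, black, 24 (x) x 16 (y) x 18 (z) mm, with rounded edges, steel disc on top, 40 g; loose, stuck in pocket 3 of the mould bar (mould y = +69 mm), 2 mm below the rim. Two to four of the four are present. Origin: middle of its underside.
- foot_3_mid (a point): Centre of that foot.
There are look-alikes about, which are no part of the job. Of the things that look like the mould, the larger one is meant.

How it is judged:
By the outcome, as a careful person would: the job done as asked, in the order asked, and still so for the second after the job is handed in, with the robot touching nothing.
Of foot_0, foot_1, foot_2, foot_3 only 2 to 4 are there at a start; the rules pass over those that are not, and their reading is None.
At some moment in a run one of catch_tray may be knocked a few centimetres aside while the robot is not near it.
It also fails if it takes over 208 s, if anything falls off the work surface, if the arm or the gripper's body presses on something with over 40 N, if the wrist force passes 120 N, or if a joint passes its speed limit or range.

ROBOT

A 6-joint arm with a two-finger parallel gripper is mounted at the origin on a cart in front of the work surface, level with it; the furniture and walls round the work are solid. World frame = base frame: x ahead of the robot, y to its left, z up, the work surface at z = 0. Lengths are in mm, angles in degrees, forces in N, time in s.
With the tool pointing down it reaches from about 300 to 850 mm from the base axis. Payload 4.2 kg.
Tool frame: the origin (TCP) lies between the finger pads; the fingertips stand 14 mm ahead of it and the grasp point (between the pads) lies 5 mm behind it; z points along the fingers, y is the line along which they close (so a half turn about z gives the same grasp; the last joint's range is limited). The gripper opens to 91 mm and grips with 3 to 60 N. Pads are 32 mm wide; open, the fingers measure 118 mm over their backs; the gripper's body (76 mm by 178 mm) begins 60 mm behind the grasp point.
Start: joints at [72.25, 18.312, 89.639, -0, 72.044, -1.146], TCP at [164.314, 551.038, 227.976] pointing down, gripper open.
Joint ranges: [-177.97, 177.97], [-48.28, 115.42], [12.27, 149.76], [-77.06, 257.06], [2.81, 150.46], [-146.56, 146.56]. Speed limits (degrees/s): [147.25, 147.25, 180, 180, 180, 180].

INTERFACE

Orientations are given as [roll, pitch, yaw] about the fixed x, y, z axes, in that order (R = Rz(yaw) Ry(pitch) Rx(roll)).
In Python, from workcell import * gives the robot as it stands. The module is installed in compiled form; this text tells all that it offers.
- The arm moves only by the tool send_rows, never from a script. Its argument "deltas" is a list of rows, each a list of 2 entries, a list of its own where there are three numbers: the shift along the tool's x, y, z normalised to -1 to 1, where 1 is 0.5 m, then the turn, a rotation vector about the tool's x, y, z normalised to -1 to 1, where 1 is 0.5 rad. A call has 1 to 10 rows; each row shifts and turns the commanded pose from where the row before left it, along the tool's axes as they then stand; what a row does not reach is not made up. A row lasts 1/10 s, in which the tool goes at most 50 mm and 8.59 degrees, less where a joint would pass 70% of its speed; a pose out of reach is approached as far as the arm can. A call with a number of a shift or a turn outside -1 to 1 is refused whole. A call with a gripper value outside its range is refused whole. "grip" is the closure, from 0 (fully open) to 1 (shut), set as the call begins (left out, the last holds). The fingers move at their own pace and stop on an object; "grip_force" is the grip in N (left out, the last holds). Time passes only in rows, so rows that do not move let the fingers close. It gives the time, the measured TCP pose, the force, the opening and the grip force at its end, in the units of the state.
- state(): the state, without advancing time (a new reading comes with each control period).
- grab_frame(name): name is "side" or "top" or "wrist"; returns the picture (384x512x3 uint8, red, green, blue); there is no depth.
- calibration(name): a dict with "mtx" (3x3 intrinsics, pixels), "R" (3x3) and "t" (3): a world point X has camera coordinates R X + t. Camera axes: x right, y down, z forward; pixel columns grow to the right and rows downward; lengths in mm; the calibration is good to about 2 mm. A picture is of the moment at which its call begins: read the wrist's pose just before it. calibration takes no time and is no camera call; for the wrist camera it gives the pose at the moment of the call.
- job_done(): hands the job in; it is judged then, once.
Trained networks look in the newest picture that a camera, given by its name, has taken for a name from the list of things; names that differ only in an ending like _2 or _b are one class to them, and where a whole thing is asked for, a point or a joint stands for the part that bears it (a point fixed in the world has none). Each returns a list of dicts, best first, with "p" (0 to 1); they miss things now and then, are a little off and sometimes report something else, mostly with a low value. They report only what shows in the picture. A call takes as long as a camera call. They do not tell look-alikes from the thing itself.
- trace(camera, label): "pixels" (384x512 bool, what is visible of it) and "bbox" ([left, top, width, height] in pixels, round what is visible of it).
The state is a dict: "time_s": time; "qpos": joint angles; "qvel": joint speeds; "effort": joint torques, N m; "ee_pos": TCP position; "ee_rot": TCP orientation; "force": force on the tool from outside, world axes, zero at the start; "torque": the same for the moment, N m; "gripper_width": finger opening in mm; "gripper_force": force on a finger pad.
Only numpy, scipy, OpenCV 4.12 (cv2) and the standard library are available. Lean on these libraries where they do the work, as an engineer would, in place of code of your own. Each camera call takes 0.05 s, during which the arm holds its last target. There are 200 camera calls.

## Working session

There is one attempt and no reset: what is moved stays moved. The work goes in short steps, Python scripts to look and compute and a tool call to move; the robot and the scene stay as the last step left them, time stands still between calls to the robot, and variables do not carry over. Pictures are saved under pics/ and viewed, at most 17 in all, crops included, and the job is handed in when it is done.

Besides the shell and the picture viewer there is one more tool, called after "Request:" as a command line: name --argument value ..., lists and objects as JSON in quotes. send_rows: Moves the arm, as the interface text tells. Scaled input: -1 to 1 covers 0.5 m each way for a shift and 0.5 rad each way for a turn. Its arguments: {"type":"object","properties":{"deltas":{"type":"array","items":{"type":"array"}},"grip":{"type":"number"},"grip_force":{"type":"number"}},"required":["deltas"]}

```bash
mkdir -p pics
cat > h.py <<'E'
from workcell import *
import numpy as np, cv2
from scipy.spatial.transform import Rotation as Ro
def Rm(rpy): return Ro.from_euler('xyz',rpy,degrees=True).as_matrix()
def proj(c,X):
    X=np.atleast_2d(X); p=(c['R']@X.T).T+c['t']; p=(c['mtx']@p.T).T; return p[:,:2]/p[:,2:]
def atz(c,px,z):
    d=c['R'].T@np.linalg.inv(c['mtx'])@np.array([px[0],px[1],1.]); o=-c['R'].T@c['t']
    return o+d*(z-o[2])/d[2]
def save(n,im): cv2.imwrite('pics/'+n+'.png',im[:,:,::-1])
E
python3 - <<'E'
from h import *
print(state())
for n in('top','side','wrist'):
    im=grab_frame(n); c=calibration(n); print(n,c['mtx'].round(0).tolist(),(-c['R'].T@c['t']).round(0),c['R'].round(2).tolist())
    save(n+'0',im)
a=[cv2.imread(f'pics/{n}0.png') for n in('top','side')]
cv2.imwrite('pics/both.png',cv2.resize(np.vstack(a),None,fx=.78,fy=.78))
E
```

```text
{'time_s': 0.0, 'qpos': array([ 7.22492650e+01,  1.83522143e+01,  8.97067204e+01, -2.65937246e-03,
        7.20433244e+01, -1.14722769e+00]), 'qvel': array([ 0.02209084, -0.04078036,  0.0323577 , -0.00882238, -0.03147435,
        0.06246185]), 'effort': array([-6.52060280e-04, -4.12449861e+01, -2.31970435e+01,  7.25210784e-02,
        4.55552316e-02, -1.31015217e-04]), 'ee_pos': array([164.18347588, 550.55997813, 227.11238197]), 'ee_rot': array([-1.79897711e+02,  4.80474154e-04,  1.63397315e+02]), 'force': array([-0.4760243 , -0.35773812,  0.4922644 ]), 'torque': array([-0.04262495,  0.01408702,  0.01821022]), 'gripper_force': 0.0, 'gripper_width': 91.20836065159675}
top [[351.0, 0.0, 248.0], [0.0, 351.0, 195.0], [0.0, 0.0, 1.0]] [ 446.  115. 1105.] [[0.03, -1.0, -0.0], [-0.99, -0.03, -0.11], [0.11, 0.01, -0.99]]
side [[369.0, 0.0, 250.0], [0.0, 369.0, 198.0], [0.0, 0.0, 1.0]] [540. 882. 723.] [[-1.0, -0.04, 0.02], [-0.04, 0.63, -0.78], [0.02, -0.78, -0.63]]
wrist [[283.0, 0.0, 250.0], [0.0, 283.0, 186.0], [0.0, 0.0, 1.0]] [ 94. 572. 384.] [[0.29, 0.96, -0.0], [0.93, -0.28, 0.26], [0.25, -0.08, -0.97]]
```

View pics/top0.png

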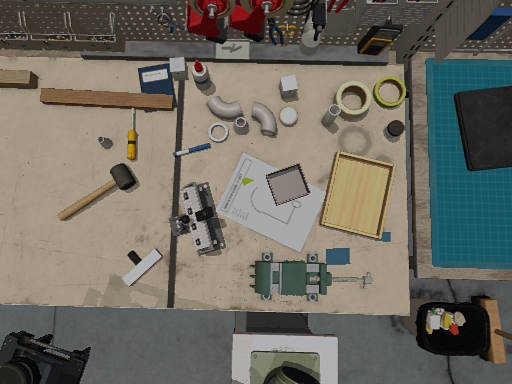

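View pics/side0.png

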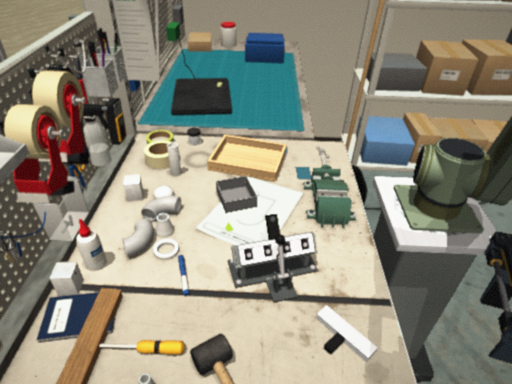

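The top view shows the stand with the mould at about (199,218). A white bar with a black tab at (142,265) is the smaller look-alike. The tray is at (358,195), the bin at (288,184), the marker at (192,150) and the ring at (218,131). I'll check the choice in a close crop.

Run:
```python
from h import *
for cam in('top','side'):
    im=grab_frame(cam); c=calibration(cam)
    for n in('stand','mould','mould_tab','clamp','clamp_ball','catch_tray','parts_bin','marker','ring_0','foot_0'):
        for d in trace(cam,n)[:3]:
            if d['p']<.25: continue
            m=d['pixels']; r=cv2.minAreaRect(np.argwhere(m)[:,::-1].astype(np.float32)); print(cam,n,round(d['p'],2),d['bbox'],m.sum(),np.round(r[0],1),np.round(r[1],1),round(r[2],1))
            if n in('catch_tray','parts_bin') :
                z=40 if n[0]=='c' else 45
                print('  corners',[atz(c,q,z)[:2].round(0).tolist() for q in cv2.boxPoints(r)])
a=cv2.imread('pics/top0.png')[170:260,160:240]; b=cv2.imread('pics/side0.png')[205:305,215:335]
a=cv2.resize(a,(480,540),interpolation=2); b=cv2.resize(b,(312*2-310,540)) if 0 else cv2.resize(b,(320,267),interpolation=2)
o=np.zeros((540,800,3),np.uint8);o[:,:480]=a;o[:267,480:]=b; cv2.imwrite('pics/c1.png',o)
```

```text
top stand 0.77 [172.1, 184.8, 50.8, 70.4] 1260 [193.2 219.5] [70.7 48.4] 73.9
top stand 0.27 [267.0, 163.8, 43.7, 41.1] 1297 [287.8 183.6] [34.5 39.2] 71.6
top mould 0.64 [121.9, 250.8, 41.3, 36.4] 665 [137.6 262. ] [26.2 46.8] 47.7
top mould 0.56 [178.4, 187.7, 37.5, 56.2] 1027 [200.  216.2] [64.  26.9] 75.6
top mould_tab 0.94 [180.0, 186.7, 32.5, 66.0] 934 [200.5 216.2] [63.3 26.8] 75.3
top mould_tab 0.59 [121.7, 250.5, 39.2, 34.7] 595 [137.2 262.2] [24.7 43.8] 45.0
top clamp 0.42 [180.0, 216.5, 11.4, 7.7] 64 [184.5 219. ] [8. 9.] 90.0
top clamp_ball 0.55 [180.1, 213.3, 11.9, 12.6] 72 [183.8 220.3] [ 7.1 12. ] 45.0
top catch_tray 0.94 [319.8, 154.0, 75.2, 86.6] 4808 [357.8 194.8] [63.8 77.1] 12.7
  corners [[481.0, -91.0], [715.0, -142.0], [676.0, -334.0], [444.0, -278.0]]
top parts_bin 0.8 [268.1, 160.9, 42.2, 43.4] 1207 [287.3 183.5] [33.3 37. ] 69.7
  corners [[633.0, 76.0], [675.0, -30.0], [580.0, -66.0], [538.0, 39.0]]
top marker 0.58 [172.7, 143.0, 39.6, 12.7] 191 [191.3 149.3] [ 5.6 38.3] 76.0
top ring_0 0.71 [207.0, 123.8, 18.8, 16.7] 87 [217.7 130.5] [16.6 18. ] 69.4
top f
[... 790 characters left out ...]
.0
side catch_tray 0.61 [206.4, 138.6, 81.4, 45.8] 2708 [247.  157.2] [74.3 40.9] 9.9
  corners [[709.0, -89.0], [719.0, -355.0], [445.0, -283.0], [475.0, -37.0]]
side parts_bin 0.95 [216.5, 176.0, 43.1, 37.1] 1140 [237.1 193.8] [32.9 39.8] 78.7
  corners [[678.0, -27.0], [559.0, -78.0], [535.0, 80.0], [642.0, 121.0]]
side marker 0.72 [236.9, 214.3, 78.1, 50.3] 1508 [273.4 236.7] [45.8 76.6] 79.3
side marker 0.69 [179.1, 257.2, 8.2, 38.8] 232 [183.4 275.4] [39.7  6.1] 81.9
side ring_0 0.72 [153.4, 238.7, 25.0, 24.3] 241 [165.5 249.5] [19. 23.] 90.0
side foot_0 0.57 [264.8, 249.3, 6.1, 8.1] 73 [267.5 251. ] [10.  7.] 90.0
side foot_0 0.57 [299.4, 237.0, 8.6, 9.8] 74 [304. 244.] [10.  8.] 90.0
```

View pics/c1.png

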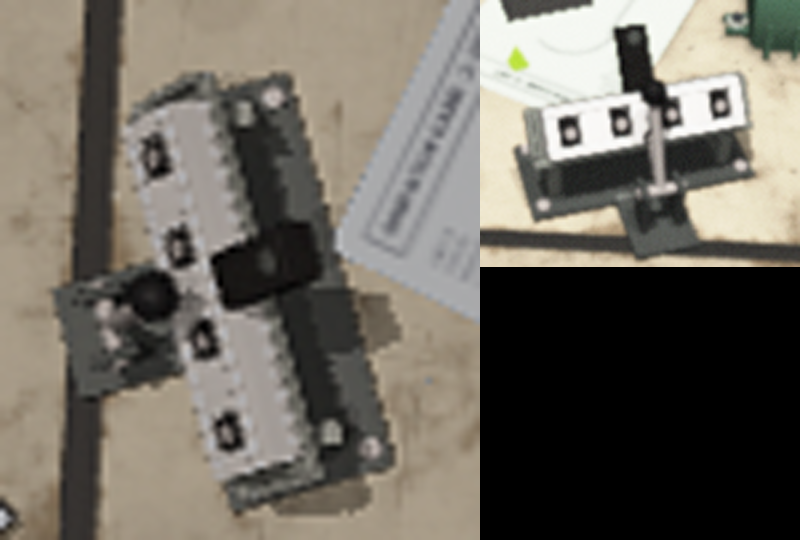

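The choice is the bar on the sloping stand. It is larger, clamped, has four pockets each holding a foot with a disc, and its tab points toward world -y. The feet are at about (186,196), (190,211), (194,227) and (198,242) in the top view. I'll fit the stand pose from the foot and ball pixels in both views.

```bash
cat >> h.py <<'E'
S50,C50=np.sin(np.radians(50)),np.cos(np.radians(50))
def mould2stand(p):
    p=np.atleast_2d(np.array(p,float))-[0,0,13]
    return np.array([10,0,82])+p@np.array([[C50,0,-S50],[0,1,0],[S50,0,C50]])
def stand2w(p,s):
    a=np.radians(s[2]); p=np.atleast_2d(p)
    return np.c_[s[0]+p[:,0]*np.cos(a)-p[:,1]*np.sin(a), s[1]+p[:,0]*np.sin(a)+p[:,1]*np.cos(a), p[:,2]]
E
python3 - <<'E'
from h import *
from scipy.optimize import least_squares
ft=mould2stand([[0,y,24] for y in(-69,-23,23,69)]); ball=[[68-90*np.sin(np.radians(25)),0,49+90*np.cos(np.radians(25))]]
P=np.r_[ft,ball]
tp=np.array([(155,157),(178,247),(203,340),(229,432),(152,293)])/6+[160,170]-.4
sp=np.array([(570,131),(620,122),(672,112),(720,103),(655,93)]-np.array([480,0]))/2.667+[215,205]-.3
ct,cs=calibration('top'),calibration('side')
def f(s): W=stand2w(P,s); return np.r_[proj(ct,W)-tp,proj(cs,W)-sp].ravel()
r=least_squares(f,[470,260,100]); print(r.x,f(r.x).reshape(-1,2).round(1).tolist())
for cam,c,cols in(('top',ct,0),('side',cs,0)):
    r1=least_squares(lambda s:f(s)[:10] if cam=='top' else f(s)[10:],r.x); print(cam,r1.x)
# tray: fit rim
from itertools import product
for name,dim in(('catch_tray',(186,236,40)),('parts_bin',(100,110,45))):
  for cam,c in(('top',ct),('side',cs)):
    grab_frame(cam); m=trace(cam,name)[0]['pixels'].astype(np.uint8)
    yy=np.argwhere(m)[:,::-1].astype(np.float32)
    V=np.array(list(product((-.5,.5),(-.5,.5),(0,1))))*dim
    def sil(s):
        h=cv2.convexHull(proj(c,stand2w(V,s)).astype(np.float32)); o=np.zeros((384*4,512*4),np.uint8); cv2.fillConvexPoly(o,np.round(h*4).astype(int),1); return cv2.resize(o.astype(np.float32),(512,384),interpolation=cv2.INTER_AREA)
    g=cv2.fillConvexPoly(np.zeros_like(m),cv2.convexHull(yy.astype(int)),1)
    from scipy.optimize import minimize
    best=None
    for a0 in ([-12.,-100] if name[0]=='c' else [-22,68.]):
        s0=[580,-211,a0] if name[0]=='c' else [606,5,a0]
        q=minimize(lambda s:np.abs(sil(s)-g).sum(),s0,method='Nelder-Mead',options=dict(initial_simplex=np.array([s0]*4)+np.r_[np.zeros((1,3)),np.diag([12,12,6])]))
        print(name,cam,q.x.round(1),round(q.fun,0),g.sum())
E
```

```text
[496.30259344 266.34884304 107.58253449] [[0.2, -0.3], [0.4, -0.2], [0.4, -0.4], [0.2, -0.2], [0.3, 0.2], [0.2, 0.4], [0.6, 0.2], [-0.1, 0.5], [0.1, 0.5], [-0.2, 0.2]]
top [495.78917016 267.22663557 107.51819258]
side [496.61255226 265.2957007  107.66880262]
catch_tray top [ 571.3 -197.4   -6. ] 1941.0 5110
catch_tray top [ 580.  -215.1 -102.3] 164.0 5110
catch_tray side [ 579.2 -215.5  -27.9] 697.0 2833
catch_tray side [ 581.4 -211.2 -102.5] 118.0 2833
parts_bin top [605.9   1.8  21.3] 64.0 1208
parts_bin top [605.2   0.  112.2] 183.0 1208
parts_bin side [607.    2.9  20.9] 52.0 1239
parts_bin side [606.2   4.4 106. ] 126.0 1239
```

Fit residuals are under 0.6 px. The two views agree: stand at (496, 266, yaw 107.6°), tray at (581, -213, 77.6°), bin at (606, 2, 21°), and four feet present. Next I'll write a row planner and make the move to the clamp ball.

```bash
cat >> h.py <<'E'
ST=[496.3,266.3,107.6]
U=np.array([np.cos(np.radians(107.6)),np.sin(np.radians(107.6)),0]); V=np.array([-U[1],U[0],0]); Z=np.array([0,0,1.])
def tcp(): s=state(); return s['ee_pos'].copy(),Rm(s['ee_rot'])
def rot(z,x): z=z/np.linalg.norm(z); x=x-z*(x@z); x=x/np.linalg.norm(x); return np.c_[x,np.cross(z,x),z]
def sw(x,z,y=0): return stand2w([[x,y,z]],ST)[0]   # stand -> world
def plan(wps,start=None,ramp=True):
    """wps: list of (pos,R,nrows); prints rows"""
    p,R=start or tcp(); rows=[]
    for P,T,n in wps:
        w=np.ones(n)
        if ramp and n>3: w[0]=w[-1]=.4; 
        if ramp and n>5: w[1]=w[-2]=.8
        for i in range(n):
            f=w[i]/w[i:].sum()
            d=R.T@(P-p)*f/500; t=Ro.from_matrix(R.T@T).as_rotvec()*f/.5
            d=np.round(d,4 if i==n-1 else 3);t=np.round(t,3); rows.append([d.tolist(),t.tolist()])
            if np.linalg.norm(d)>.1 or np.linalg.norm(t)>.3: print('OVER',i,np.linalg.norm(d)*500,np.linalg.norm(t)*28.6)
            p=p+R@d*500; R=R@Ro.from_rotvec(t*.5).as_matrix()
    for i in range(0,len(rows),10): print(str(rows[i:i+10]).replace(' ','').replace('-0.0,','0,').replace('-0.0]','0]').replace('0.0,','0,').replace('0.0]','0]'))
    print('end',p.round(1)); return p,R
RD=rot(-Z,U)
E
python3 - <<'E'
from h import *
b=sw(30,131); print(b)
e=plan([(np.r_[b[:2],215],RD,14)]); plan([(np.r_[b[:2],129],RD,5)],e)
E
```

```text
[487.22890328 294.89572003 131.        ]
[[[-0.025,-0.01,0.001],[0,0,0.063]],[[-0.05,-0.018,0.002],[0,0,0.126]],[[-0.064,-0.019,0.002],[0,0,0.157]],[[-0.065,-0.014,0.002],[0,0,0.157]],[[-0.066,-0.009,0.002],[0,0,0.157]],[[-0.066,-0.003,0.002],[0,0,0.157]],[[-0.066,0.002,0.002],[0,0,0.157]],[[-0.066,0.007,0.002],[0,0,0.157]],[[-0.065,0.012,0.002],[0,0,0.157]],[[-0.064,0.017,0.002],[0,0,0.157]]]
[[[-0.063,0.023,0.002],[0,0,0.157]],[[-0.061,0.027,0.002],[0,0,0.157]],[[-0.047,0.026,0.002],[0,0,0.126]],[[-0.0222,0.0138,0.0009],[0,0,0.063]]]
end [487.2 294.9 215. ]
[[[0,0,0.018],[0,0,0]],[[0,0,0.045],[0,0,0]],[[0,0,0.045],[0,0,0]],[[0,0,0.046],[0,0,0]],[[-0.0001,-0.0001,0.018],[0,0,0]]]
end [487.2 294.9 129. ]
```

Request:
send_rows --deltas '[[[-0.025,-0.01,0.001],[0,0,0.063]],[[-0.05,-0.018,0.002],[0,0,0.126]],[[-0.064,-0.019,0.002],[0,0,0.157]],[[-0.065,-0.014,0.002],[0,0,0.157]],[[-0.066,-0.009,0.002],[0,0,0.157]],[[-0.066,-0.003,0.002],[0,0,0.157]],[[-0.066,0.002,0.002],[0,0,0.157]],[[-0.066,0.007,0.002],[0,0,0.157]],[[-0.065,0.012,0.002],[0,0,0.157]],[[-0.064,0.017,0.002],[0,0,0.157]]]' --grip 0

```text
time_s: 2.65
ee_pos: [404.6, 359.2, 218.5]
ee_rot: [180.0, 0.0, 121.7]
force: [0.0, 1.1, -0.1]
gripper_width: 91.4
gripper_force: 0.0
```

Request:
send_rows --deltas '[[[-0.063,0.023,0.002],[0,0,0.157]],[[-0.061,0.027,0.002],[0,0,0.157]],[[-0.047,0.026,0.002],[0,0,0.126]],[[-0.022,0.014,0.001],[0,0,0.063]],[[0,0,0],[0,0,0]],[[0,0,0],[0,0,0]]]'

```text
time_s: 3.25
ee_pos: [486.7, 295.1, 214.9]
ee_rot: [-180.0, -0.0, 107.6]
force: [-0.5, 0.1, 0.0]
gripper_width: 91.2
gripper_force: 0.0
```

Run:
```python
from h import *
s=state(); print(s['time_s'],s['ee_pos'],s['ee_rot'],s['qpos'].round(1))
im=grab_frame('wrist'); c=calibration('wrist'); save('w1',cv2.resize(im,(768,576)))
print(proj(c,[sw(30,131),sw(-28.6,128)]),[ (round(d['p'],2),d['bbox']) for d in trace('wrist','clamp_ball')])
P=mould2stand([[0,y,24] for y in(-69,-23,23,69)]); print(proj(c,stand2w(P,ST)).round(0))
plan([(np.r_[sw(30,131)[:2],129],RD,5)])
```

```text
3.25 [486.68972858 295.12804181 214.90874888] [-1.79959444e+02 -3.47156905e-02  1.07600762e+02] [30.1 18.3 91.6  0.  70.1 12.4]
[[250.25651428 195.77201682]
 [250.21807921 253.5866307 ]] [(0.6, [237.7, 140.8, 26.8, 71.2])]
[[316. 195.]
 [272. 195.]
 [228. 195.]
 [184. 194.]]
[[[0,0,0.018],[0,0,0]],[[-0.001,0,0.045],[0,0,0.001]],[[0,0.001,0.045],[0,0,0.001]],[[-0.001,0,0.046],[-0.001,-0.001,0]],[[-0.0002,0.0003,0.018],[0,0,0.001]]]
end [487.2 294.9 129. ]
```

View pics/w1.png

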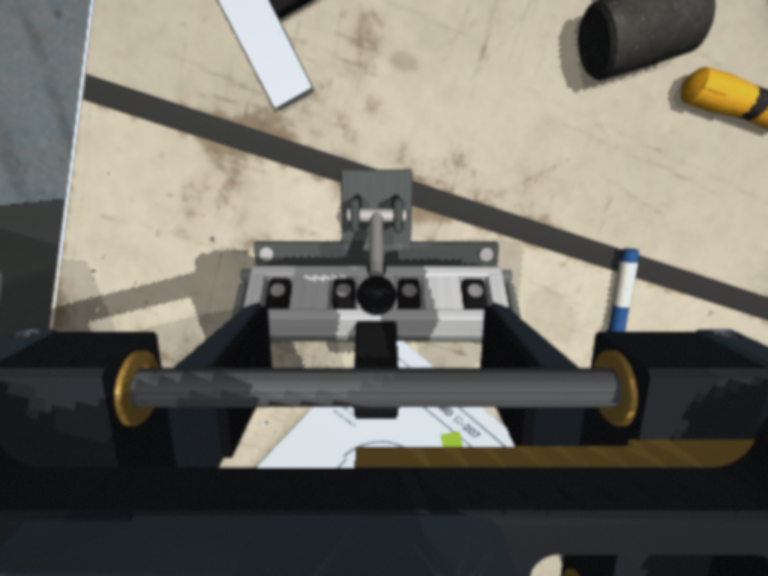

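The ball sits at (251,196), exactly as predicted, so the stand fit holds. Descend, grip the ball and swing it.

Request:
send_rows --deltas '[[[0,0,0.018],[0,0,0]],[[-0.001,0,0.045],[0,0,0]],[[0,0.001,0.045],[0,0,0]],[[0,0,0.046],[0,0,0]],[[0,0,0.018],[0,0,0]]]'

```text
time_s: 3.85
ee_pos: [485.9, 294.4, 126.3]
ee_rot: [-179.7, 0.1, 107.7]
force: [0.5, -0.0, -0.6]
gripper_width: 91.3
gripper_force: 0.0
```

Request:
send_rows --deltas '[[[0,0,0],[0,0,0]],[[0,0,0],[0,0,0]],[[0,0,0],[0,0,0]],[[0,0,0],[0,0,0]],[[0,0,0],[0,0,0]],[[0,0,0],[0,0,0]],[[0,0,0],[0,0,0]]]' --grip 1 --grip_force 15

```text
time_s: 4.55
ee_pos: [488.0, 294.7, 129.2]
ee_rot: [180.0, -0.0, 107.6]
force: [-0.2, 0.3, -0.9]
gripper_width: 38.3
gripper_force: 0.0
```

Run:
```python
from h import *
s=state(); print(s['time_s'],s['ee_pos'],s['force'],s['gripper_width'])
p,R=tcp(); w=[]; b0=sw(30,130.6)
for k in range(1,17):
    ph=np.radians(-25+93.5*k/16); b=sw(68+90*np.sin(ph),49+90*np.cos(ph)); w.append((p+b-b0,R,1))
e=plan(w);
```

```text
4.55 [487.99431457 294.71456453 129.16335236] [-0.22181276  0.30014264 -0.86186136] 38.256784461489204
[[[0.0169,0,-0.0068],[0,0,0]],[[0.0177,0,-0.0052],[0,0,0]],[[0.018,0,-0.0033],[0,0,0]],[[0.0183,0,-0.0014],[0,0,0]],[[0.0183,0,0.0004],[0,0,0]],[[0.0183,0,0.0023],[0,0,0]],[[0.0178,0,0.0041],[0,0,0]],[[0.0174,0,0.0059],[0,0,0]],[[0.0167,0,0.0077],[0,0,0]],[[0.0158,0,0.0093],[0,0,0]]]
[[[0.0148,-0.0001,0.0109],[0,0,0]],[[0.0136,0,0.0123],[0,0,0]],[[0.0122,0,0.0137],[0,0,0]],[[0.0108,0,0.0148],[0,0,0]],[[0.0093,0,0.0159],[0,0,0]],[[0.0076,0,0.0167],[0,0,0]]]
end [451.2 410.8  80.5]
```

Request:
send_rows --deltas '[[[0,0,0],[0,0,0]],[[0,0,0],[0,0,0]],[[0,0,0],[0,0,0]],[[0,0,0],[0,0,0]]]'

```text
time_s: 4.95
ee_pos: [487.1, 294.4, 128.9]
ee_rot: [-179.9, 0.0, 107.6]
force: [-3.0, -0.8, 2.5]
gripper_width: 22.7
gripper_force: 15.0
```

Request:
send_rows --deltas '[[[0.017,0,-0.007],[0,0,0]],[[0.018,0,-0.005],[0,0,0]],[[0.018,0,-0.003],[0,0,0]],[[0.018,0,-0.0015],[0,0,0]],[[0.018,0,0.0005],[0,0,0]],[[0.018,0,0.0025],[0,0,0]],[[0.018,0,0.004],[0,0,0]],[[0.0175,0,0.006],[0,0,0]],[[0.0165,0,0.0075],[0,0,0]],[[0.016,0,0.0095],[0,0,0]]]'

```text
time_s: 5.95
ee_pos: [460.5, 379.4, 121.9]
ee_rot: [-180.0, -0.1, 107.6]
force: [-5.8, -1.7, 0.2]
gripper_width: 22.7
gripper_force: 15.0
```

Request:
send_rows --deltas '[[[0.015,0,0.011],[0,0,0]],[[0.0135,0,0.0125],[0,0,0]],[[0.012,0,0.0135],[0,0,0]],[[0.011,0,0.015],[0,0,0]],[[0.0095,0,0.016],[0,0,0]],[[0.0075,0,0.0165],[0,0,0]],[[0,0,0],[0,0,0]]]'

```text
time_s: 6.65
ee_pos: [450.4, 411.7, 78.8]
ee_rot: [-179.9, -0.0, 107.6]
force: [-5.9, 0.9, -1.0]
gripper_width: 22.4
gripper_force: 15.0
```

Run:
```python
from h import *
s=state(); print(s['time_s'],s['ee_pos'],s['ee_rot'],s['force'],s['gripper_width'],s['qpos'].round(1));
```

```text
6.65 [450.35708991 411.70387483  78.8105564 ] [-1.79931295e+02 -4.10761697e-02  1.07609045e+02] [-5.89021999  0.86117033 -1.03615709] 22.44684880281738 [41.3 28.6 96.4  0.1 55.1 23.7]
```

```bash
cat >> h.py <<'E'
RM=rot(C50*U-S50*Z,S50*U+C50*Z)
def seat(mx,mz=13): q=mould2stand([[mx,0,mz]])[0]; return sw(q[0],q[2])
E
python3 - <<'E'
from h import *
p,R=tcp()
e=plan([(p+[0,0,165],R,8),(seat(-155),RM,12)])
plan([(seat(-55),RM,8)],(seat(-155),RM))
E
```

```text
[[[0,0,-0.021],[0,0,0]],[[0,0,-0.041],[0,0,0]],[[0,0,-0.052],[0,0,0]],[[0,0,-0.051],[0,0,0]],[[0,0,-0.052],[0,0,0]],[[0,0,-0.051],[0,0,0]],[[0,0,-0.041],[0,0,0]],[[0.0002,-0.0004,-0.021],[0,0,0]],[[-0.019,0,0.003],[0,0.054,0]],[[-0.037,0,0.006],[0,0.107,0]]]
[[[-0.047,0,0.004],[0,0.134,0]],[[-0.047,0,0.001],[0,0.134,0]],[[-0.047,0,-0.002],[0,0.134,0]],[[-0.047,0,-0.005],[0,0.134,0]],[[-0.047,0,-0.008],[0,0.134,0]],[[-0.046,0,-0.011],[-0.001,0.134,0]],[[-0.045,0,-0.014],[0,0.134,0]],[[-0.044,0,-0.017],[-0.001,0.134,0]],[[-0.035,0,-0.016],[0,0.108,-0.001]],[[-0.0163,-0.0003,-0.0095],[0,0.054,0]]]
end [523.4 180.9 200.7]
[[[0,0,0.012],[0,0,0]],[[0,0,0.025],[0,0,0]],[[0,0,0.031],[0,0,0]],[[0,0,0.031],[0,0,0]],[[0,0,0.032],[0,0,0]],[[0,0,0.031],[0,0,0]],[[0,0,0.025],[0,0,0]],[[0,0,0.013],[0,0,0]]]
end [504.  242.1 124.1]
```

Request:
send_rows --deltas '[[[0,0,0],[0,0,0]],[[0,0,0],[0,0,0]],[[0,0,0],[0,0,0]],[[0,0,0],[0,0,0]],[[0,0,0],[0,0,0]],[[0,0,0],[0,0,0]]]' --grip 0

```text
time_s: 7.25
ee_pos: [451.4, 410.8, 80.2]
ee_rot: [180.0, -0.0, 107.6]
force: [-0.1, -1.8, 0.4]
gripper_width: 67.7
gripper_force: 0.0
```

Request:
send_rows --deltas '[[[0,0,-0.021],[0,0,0]],[[0,0,-0.041],[0,0,0]],[[0,0,-0.052],[0,0,0]],[[0,0,-0.051],[0,0,0]],[[0,0,-0.052],[0,0,0]],[[0,0,-0.051],[0,0,0]],[[0,0,-0.041],[0,0,0]],[[0,0,-0.021],[0,0,0]],[[-0.019,0,0.003],[0,0.054,0]],[[-0.037,0,0.006],[0,0.107,0]]]'

```text
time_s: 8.25
ee_pos: [459.2, 385.6, 240.6]
ee_rot: [179.9, -4.8, 107.8]
force: [0.2, -0.5, -0.4]
gripper_width: 91.1
gripper_force: 0.0
```

Request:
send_rows --deltas '[[[-0.047,0,0.004],[0,0.134,0]],[[-0.047,0,0.001],[0,0.134,0]],[[-0.047,0,-0.002],[0,0.134,0]],[[-0.047,0,-0.005],[0,0.134,0]],[[-0.047,0,-0.008],[0,0.134,0]],[[-0.046,0,-0.011],[0,0.134,0]],[[-0.045,0,-0.014],[0,0.134,0]],[[-0.044,0,-0.017],[0,0.134,0]],[[-0.035,0,-0.016],[0,0.108,0]],[[-0.016,0,-0.0095],[0,0.054,0]]]'

```text
time_s: 9.25
ee_pos: [524.6, 178.1, 201.0]
ee_rot: [-179.8, -40.0, 107.4]
force: [-0.2, 0.3, -0.6]
gripper_width: 91.0
gripper_force: 0.0
```

Run:
```python
from h import *
s=state(); print(s['time_s'],s['ee_pos'],s['ee_rot'],s['force'],s['qpos'].round(1))
p,R=tcp(); print(R.T@(seat(-155)-p), Ro.from_matrix(R.T@RM).as_rotvec(degrees=True))
im=grab_frame('wrist'); save('w2',im); ims=grab_frame('side'); 
c=calibration('wrist'); print(proj(c,[seat(-82,24),seat(-22,26),seat(-60,24)]))
cs=calibration('side');print(proj(cs,sw(152,80)))
save('m1',np.hstack([cv2.resize(im,(400,300)),cv2.resize(ims[180:330,180:380],(400,300))]))
plan([(seat(-55),RM,8)])
```

```text
9.25 [524.61439592 178.06738756 201.02426525] [-179.84938328  -40.04896517  107.35214405] [-0.15973864  0.26298284 -0.64388198] [ -3.   24.   96.5  37.9  78.8 -34.5]
[ 2.13490211 -0.31753979  2.17076195] [ 0.00878329 -0.0492145  -0.189736  ]
[[248.71795573 183.91858976]
 [249.00905541 167.47923044]
 [248.84355691 177.82558641]]
[[297.08996453 297.78380508]]
[[[0,0,0.013],[0,0,0]],[[0,0,0.025],[0,0,-0.001]],[[0.001,0,0.032],[0,0,-0.001]],[[0.001,0,0.032],[0,0,-0.001]],[[0,0,0.032],[0,0,-0.001]],[[0.001,-0.001,0.032],[0,0,-0.001]],[[0,0,0.025],[0,0,-0.001]],[[0.0001,-0.0002,0.0128],[0,0.001,-0.001]]]
end [504.  242.1 124.1]
```

View pics/m1.png

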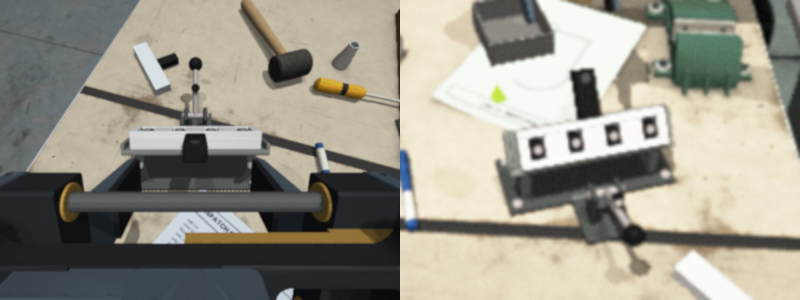

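The clamp is fully open, with its ball at side pixel (296,298) as predicted. The mould is still seated and its tab is centred at wrist column 250. Approach and grip.

Request:
send_rows --deltas '[[[0,0,0.013],[0,0,0]],[[0.001,0,0.025],[0,0,-0.001]],[[0.001,0,0.032],[0,0,-0.001]],[[0.001,0,0.032],[0,0,-0.001]],[[0,0,0.032],[0,0,-0.001]],[[0,0,0.032],[0,0,-0.001]],[[0,0,0.025],[0,0,-0.001]],[[0,0,0.013],[0,0,0]],[[0,0,0],[0,0,0]],[[0,0,0],[0,0,0]]]'

```text
time_s: 10.35
ee_pos: [504.3, 243.9, 125.2]
ee_rot: [179.8, -40.0, 107.9]
force: [0.2, -0.1, 0.7]
gripper_width: 91.3
gripper_force: 0.0
```

Request:
send_rows --deltas '[[[0,0,0],[0,0,0]],[[0,0,0],[0,0,0]],[[0,0,0],[0,0,0]],[[0,0,0],[0,0,0]],[[0,0,0],[0,0,0]],[[0,0,0],[0,0,0]],[[0,0,0],[0,0,0]],[[0,0,0],[0,0,0]],[[0,0,0],[0,0,0]],[[0,0,0],[0,0,0]]]' --grip 1 --grip_force 60

```text
time_s: 11.35
ee_pos: [503.8, 243.5, 124.9]
ee_rot: [179.9, -40.0, 107.8]
force: [-1.1, -1.4, 0.7]
gripper_width: 27.8
gripper_force: 60.0
```

Run:
```python
from h import *
s=state(); print(s['time_s'],s['ee_pos'],s['ee_rot'],s['force'],s['gripper_width'],s['qpos'].round(1))
p,R=tcp(); print(R.T@(seat(-55)-p), Ro.from_matrix(R.T@RM).as_rotvec(degrees=True))
np.save('grasp.npy',np.r_[p,R.ravel()])
```

```text
11.35 [503.77321862 243.51909793 124.8955128 ] [179.91927435 -39.98002943 107.76307996] [-1.10396857 -1.44451072  0.70771168] 27.757644905287968 [  3.5  27.4 104.   42.6  67.1 -37.9]
[-1.54653005 -0.23864347 -0.30128711] [-0.02407838  0.01988253  0.12495878]
```

```bash
cat >> h.py <<'E'
TR=[580.7,-213,77.6]
def rap(a=40,lift=0,TR=TR,inn=88):
    t=np.radians(TR[2]); h=-np.array([np.cos(t),np.sin(t),0]); a=np.radians(a)
    mx=h*np.cos(a)-Z*np.sin(a); mz=-h*np.sin(a)-Z*np.cos(a)
    E=np.r_[TR[:2],40]+h*inn; return E-77*mx-13*mz+Z*lift, rot(mx,mz)
E
python3 - <<'E'
from h import *
p,R=tcp(); Pr,Rr=rap(40,100); print(Pr, Ro.from_matrix(R.T@Rr).as_rotvec(degrees=True))
p=seat(-55);R=RM
p1=p+R[:,0]*20; p2=p1+[0,0,125]
print('lift');e=plan([(p1,R,5),(p2,R,10)],(p,R))
yaw=Ro.from_euler('z',-30,degrees=True).as_matrix()
print('go');e=plan([(Pr+[0,0,20],yaw@R,24)],(p2,R))
E
```

```text
[ 572.67516543 -249.49904079  199.45322371] [  2.98132761 -87.73195673  33.24161368]
lift
[[[0.004,0,0],[0,0,0]],[[0.011,0,0],[0,0,0]],[[0.01,0,0],[0,0,0]],[[0.011,0,0],[0,0,0]],[[0.004,0,0],[0,0,0]],[[0.008,0,-0.009],[0,0,0]],[[0.015,0,-0.018],[0,0,0]],[[0.019,0,-0.023],[0,0,0]],[[0.019,0,-0.023],[0,0,0]],[[0.019,0,-0.023],[0,0,0]]]
[[[0.019,0,-0.023],[0,0,0]],[[0.019,0,-0.023],[0,0,0]],[[0.019,0,-0.023],[0,0,0]],[[0.016,0,-0.018],[0,0,0]],[[0.0077,0,-0.0085],[0,0,0]]]
end [499.3 256.7 262. ]
go
[[[-0.015,-0.003,-0.01],[-0.012,0,0.014]],[[-0.03,-0.006,-0.021],[-0.024,0,0.029]],[[-0.037,-0.006,-0.026],[-0.03,0,0.036]],[[-0.037,-0.005,-0.026],[-0.03,0,0.036]],[[-0.037,-0.004,-0.026],[-0.03,0,0.036]],[[-0.037,-0.003,-0.026],[-0.03,0,0.036]],[[-0.037,-0.002,-0.027],[-0.03,0,0.036]],[[-0.037,-0.001,-0.026],[-0.03,0,0.036]],[[-0.038,0,-0.027],[-0.03,0,0.036]],[[-0.037,0.001,-0.026],[-0.03,0,0.036]]]
[[[-0.037,0.002,-0.026],[-0.03,0,0.036]],[[-0.037,0.004,-0.026],[-0.03,0,0.036]],[[-0.037,0.005,-0.026],[-0.03,0,0.036]],[[-0.037,0.006,-0.026],[-0.03,0,0.036]],[[-0.037,0.007,-0.026],[-0.03,0,0.036]],[[-0.037,0.008,-0.026],[-0.03,0,0.036]],[[-0.037,0.009,-0.026],[-0.03,0,0.035]],[[-0.037,0.01,-0.026],[-0.03,0,0.036]],[[-0.037,0.011,-0.026],[-0.03,0,0.035]],[[-0.036,0.012,-0.026],[-0.03,0,0.036]]]
[[[-0.036,0.013,-0.026],[-0.03,0,0.035]],[[-0.036,0.014,-0.025],[-0.03,0,0.036]],[[-0.029,0.011,-0.02],[-0.025,0,0.028]],[[-0.0144,0.0063,-0.0104],[-0.012,0.001,0.014]]]
end [ 572.7 -249.5  219.5]
```

Request:
send_rows --deltas '[[[0.004,0,0],[0,0,0]],[[0.011,0,0],[0,0,0]],[[0.01,0,0],[0,0,0]],[[0.011,0,0],[0,0,0]],[[0.004,0,0],[0,0,0]],[[0.008,0,-0.009],[0,0,0]],[[0.015,0,-0.018],[0,0,0]],[[0.019,0,-0.023],[0,0,0]],[[0.019,0,-0.023],[0,0,0]],[[0.019,0,-0.023],[0,0,0]]]'

```text
time_s: 12.35
ee_pos: [499.5, 257.9, 202.1]
ee_rot: [179.8, -40.0, 107.9]
force: [1.0, -0.5, -7.0]
gripper_width: 27.5
gripper_force: 60.0
```

Request:
send_rows --deltas '[[[0.019,0,-0.023],[0,0,0]],[[0.019,0,-0.023],[0,0,0]],[[0.019,0,-0.023],[0,0,0]],[[0.016,0,-0.018],[0,0,0]],[[0.008,0,-0.009],[0,0,0]],[[0,0,0],[0,0,0]]]'

```text
time_s: 12.95
ee_pos: [499.4, 258.2, 263.9]
ee_rot: [179.7, -39.9, 107.9]
force: [0.5, -0.7, -7.1]
gripper_width: 27.5
gripper_force: 60.0
```

Request:
send_rows --deltas '[[[-0.015,-0.003,-0.01],[-0.012,0,0.014]],[[-0.03,-0.006,-0.021],[-0.024,0,0.029]],[[-0.037,-0.006,-0.026],[-0.03,0,0.036]],[[-0.037,-0.005,-0.026],[-0.03,0,0.036]],[[-0.037,-0.004,-0.026],[-0.03,0,0.036]],[[-0.037,-0.003,-0.026],[-0.03,0,0.036]],[[-0.037,-0.002,-0.027],[-0.03,0,0.036]],[[-0.037,-0.001,-0.026],[-0.03,0,0.036]],[[-0.038,0,-0.027],[-0.03,0,0.036]],[[-0.037,0.001,-0.026],[-0.03,0,0.036]]]'

```text
time_s: 13.95
ee_pos: [529.0, 49.3, 244.4]
ee_rot: [-180.0, -40.0, 95.2]
force: [0.4, 0.3, -6.5]
gripper_width: 27.8
gripper_force: 60.0
```

Request:
send_rows --deltas '[[[-0.037,0.002,-0.026],[-0.03,0,0.036]],[[-0.037,0.004,-0.026],[-0.03,0,0.036]],[[-0.037,0.005,-0.026],[-0.03,0,0.036]],[[-0.037,0.006,-0.026],[-0.03,0,0.036]],[[-0.037,0.007,-0.026],[-0.03,0,0.036]],[[-0.037,0.008,-0.026],[-0.03,0,0.036]],[[-0.037,0.009,-0.026],[-0.03,0,0.035]],[[-0.037,0.01,-0.026],[-0.03,0,0.036]],[[-0.037,0.011,-0.026],[-0.03,0,0.035]],[[-0.036,0.012,-0.026],[-0.03,0,0.036]]]'

```text
time_s: 14.95
ee_pos: [563.2, -176.5, 225.3]
ee_rot: [-180.0, -40.0, 81.9]
force: [0.3, 0.2, -6.8]
gripper_width: 28.0
gripper_force: 60.0
```

Request:
send_rows --deltas '[[[-0.036,0.013,-0.026],[-0.03,0,0.035]],[[-0.036,0.014,-0.025],[-0.03,0,0.036]],[[-0.029,0.011,-0.02],[-0.025,0,0.028]],[[-0.014,0.006,-0.01],[-0.012,0,0.014]],[[0,0,0],[0,0,0]],[[0,0,0],[0,0,0]]]'

```text
time_s: 15.55
ee_pos: [573.4, -247.0, 220.7]
ee_rot: [179.9, -40.1, 77.8]
force: [-0.2, -0.2, -6.3]
gripper_width: 28.1
gripper_force: 60.0
```

```bash
cat >> h.py <<'E'
def fitbox(name,cam,s0,dim):
    from itertools import product; from scipy.optimize import minimize
    c=calibration(cam); im=grab_frame(cam); m=trace(cam,name)[0]['pixels'].astype(np.uint8)
    V=np.array(list(product((-.5,.5),(-.5,.5),(0,1))))*dim
    g=cv2.fillConvexPoly(np.zeros_like(m),cv2.convexHull(np.argwhere(m)[:,::-1].astype(np.int32)),1)
    def sil(s):
        hh=cv2.convexHull(proj(c,stand2w(V,s)).astype(np.float32)); o=np.zeros((384*4,512*4),np.uint8); cv2.fillConvexPoly(o,np.round(hh*4).astype(int),1); return cv2.resize(o.astype(np.float32),(512,384),interpolation=cv2.INTER_AREA)
    q=minimize(lambda s:np.abs(sil(s)-g).sum(),s0,method='Nelder-Mead',options=dict(initial_simplex=np.array([s0]*4)+np.r_[np.zeros((1,3)),np.diag([12,12,6])]))
    return q.x.round(1),round(q.fun),int(g.sum()),im
E
python3 - <<'E'
from h import *
s=state(); print(s['time_s'],s['ee_pos'],s['ee_rot'],s['force'],s['gripper_width'],s['qpos'].round(1))
for cam in('top','side'):
    r=fitbox('catch_tray',cam,TR,(186,236,40)); print(cam,r[:3]); save('t2'+cam,r[3])
a,b=[cv2.imread(f'pics/t2{n}.png') for n in('top','side')]
cv2.imwrite('pics/m2.png',np.hstack([cv2.resize(a[120:270,270:420],(400,400)),cv2.resize(b[60:260,180:380],(400,400))]))
Pr,Rr=rap(40,90); print('rotate'); plan([(Pr,Rr,16)])
E
```

```text
15.55 [ 573.43994302 -246.95757619  220.71801365] [179.89422376 -40.07903745  77.83158533] [-0.20561039 -0.20773756 -6.27926867] 28.123908928217705 [-41.3  32.1  79.1  34.3  90.7 -35.5]
top (array([ 540.3, -230.2,   78.2]), 191, 4881)
side (array([ 542.1, -229.1,   77.5]), 66, 2699)
rotate
[[[-0.001,0,0.001],[0,-0.087,0]],[[-0.002,0,0.003],[0,-0.175,0]],[[-0.003,0,0.003],[0,-0.218,0.001]],[[-0.002,0,0.004],[0,-0.218,0]],[[-0.002,0,0.004],[0,-0.218,0]],[[-0.001,0,0.004],[0.001,-0.218,0]],[[-0.001,0,0.004],[0.001,-0.218,0.001]],[[-0.001,0,0.004],[0,-0.218,0.001]],[[0,0,0.005],[0,-0.218,0]],[[0,0,0.004],[0.001,-0.218,0]]]
[[[0.001,0,0.004],[0.001,-0.219,0.001]],[[0.001,0,0.004],[0,-0.218,0.001]],[[0.002,0,0.004],[0,-0.219,0]],[[0.003,0,0.004],[0.001,-0.218,0]],[[0.002,0,0.003],[0,-0.175,0.001]],[[0.0016,-0.0007,0.002],[0.001,-0.087,0]]]
end [ 572.7 -249.5  189.5]
```

View pics/m2.png

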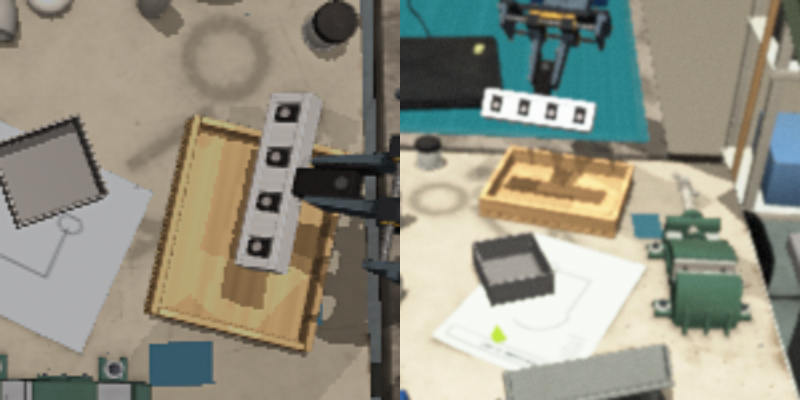

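The tray has been knocked to (541, -229.5, yaw 77.8°); both cameras agree. All four feet are still in their pockets, at (287,112), (277,157), (268,201) and (258,246) in the left half. I'll retarget to the new tray pose.

```bash
sed -i 's/^TR=.*/TR=[541.2,-229.6,77.8]/' h.py
python3 - <<'E'
from h import *
Pr,Rr=rap(40,60); plan([(Pr,Rr,17)])
E
```

```text
[[[-0.003,-0.002,0.002],[0,-0.082,0]],[[-0.006,-0.004,0.003],[0,-0.163,0]],[[-0.007,-0.005,0.005],[0,-0.204,0]],[[-0.007,-0.005,0.005],[0,-0.204,0]],[[-0.006,-0.004,0.006],[0,-0.204,0]],[[-0.006,-0.005,0.007],[0,-0.204,0]],[[-0.005,-0.004,0.007],[0,-0.204,0]],[[-0.004,-0.005,0.008],[0,-0.204,0]],[[-0.003,-0.004,0.008],[0,-0.204,0]],[[-0.003,-0.005,0.008],[0.001,-0.204,0]]]
[[[-0.002,-0.004,0.009],[0,-0.204,0]],[[-0.001,-0.005,0.009],[0,-0.204,0]],[[0,-0.004,0.009],[0.001,-0.204,-0.001]],[[0.001,-0.005,0.009],[0,-0.204,0]],[[0.002,-0.004,0.008],[0.001,-0.204,-0.001]],[[0.003,-0.004,0.006],[0,-0.164,0]],[[0.0016,-0.0018,0.0033],[0,-0.081,0]]]
end [ 533.3 -266.1  159.5]
```

Request:
send_rows --deltas '[[[-0.003,-0.002,0.002],[0,-0.082,0]],[[-0.006,-0.004,0.003],[0,-0.163,0]],[[-0.007,-0.005,0.005],[0,-0.204,0]],[[-0.007,-0.005,0.005],[0,-0.204,0]],[[-0.006,-0.004,0.006],[0,-0.204,0]],[[-0.006,-0.005,0.007],[0,-0.204,0]],[[-0.005,-0.004,0.007],[0,-0.204,0]],[[-0.004,-0.005,0.008],[0,-0.204,0]],[[-0.003,-0.004,0.008],[0,-0.204,0]],[[-0.003,-0.005,0.008],[0,-0.204,0]]]'

```text
time_s: 16.75
ee_pos: [548.6, -257.1, 184.8]
ee_rot: [179.9, 13.8, 77.6]
force: [-0.0, 0.2, -6.4]
gripper_width: 27.7
gripper_force: 60.0
```

Request:
send_rows --deltas '[[[-0.002,-0.004,0.009],[0,-0.204,0]],[[-0.001,-0.005,0.009],[0,-0.204,0]],[[0,-0.004,0.009],[0,-0.204,0]],[[0.001,-0.005,0.009],[0,-0.204,0]],[[0.002,-0.004,0.008],[0,-0.204,0]],[[0.003,-0.004,0.006],[0,-0.164,0]],[[0.0015,-0.002,0.0035],[0,-0.081,0]],[[0,0,0],[0,0,0]],[[0,0,0],[0,0,0]]]'

```text
time_s: 17.65
ee_pos: [533.3, -266.0, 159.0]
ee_rot: [179.7, 49.8, 77.5]
force: [-0.4, -0.6, -7.7]
gripper_width: 27.7
gripper_force: 60.0
```

Run:
```python
from h import *
s=state(); print(s['time_s'],s['ee_pos'],s['ee_rot'],s['force'],s['gripper_width'],s['qpos'].round(1))
p,R=tcp(); P,T=rap(40,60); print('to go tool',(R.T@(P-p)).round(1),'world',(P-p).round(1), Ro.from_matrix(R.T@T).as_rotvec(degrees=True).round(2)); 
print('Z in tool', (T.T@Z).round(3))
a=grab_frame('top'); b=grab_frame('side'); mx=T[:,2];mz=T[:,0];my=-T[:,1]
E=p+77*R[:,2]+13*R[:,0]
for n,im in(('top',a),('side',b)):
    c=calibration(n); print(n,proj(c,[E,E-90*R[:,1],E+90*R[:,1]]).round(0).tolist())
save('m3',np.hstack([cv2.resize(a[120:270,270:420],(400,400)),cv2.resize(b[80:230,180:330],(400,400))]))
```

```text
17.65 [ 533.27091341 -265.98219238  158.97269533] [179.72379696  49.79457679  77.47984267] [-0.4049521  -0.63213366 -7.71164735] 27.726245321941295 [ -3.7  28.9 101.9 -53.3  70.3  37.6]
to go tool [-0.5  0.1 -0.2] world [ 0.  -0.1  0.5] [ 0.03 -0.2  -0.21]
Z in tool [-0.766 -0.    -0.643]
top [[401.0, 212.0], [395.0, 243.0], [407.0, 182.0]]
side [[267.0, 123.0], [291.0, 127.0], [242.0, 120.0]]
```

View pics/m3.png

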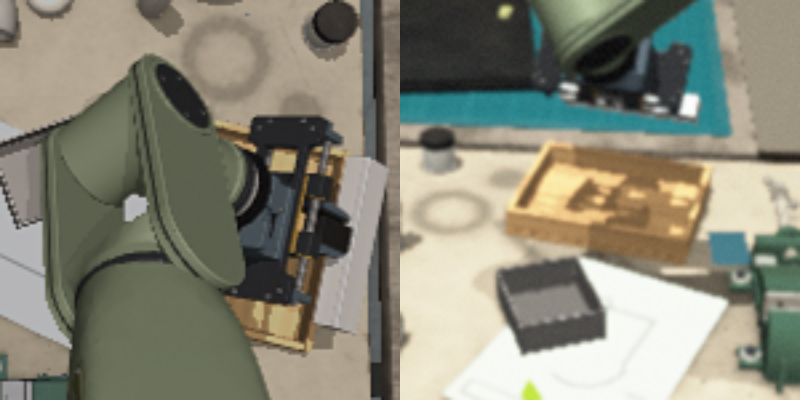

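The bar is mouth-down above the tray's -y rim with its edge at top pixel (401,212), so it is aligned. Lower it and try one rap.

Request:
send_rows --deltas '[[[0.0138,0,0.0116],[0,0,0]],[[0.0138,0,0.0116],[0,0,0]],[[0.0138,0,0.0116],[0,0,0]],[[0.0138,0,0.0116],[0,0,0]],[[0.0138,0,0.0116],[0,0,0]],[[0,0,0],[0,0,0]]]'

```text
time_s: 18.35
ee_pos: [532.5, -267.0, 112.2]
ee_rot: [-179.9, 50.0, 77.8]
force: [-0.1, -0.1, -6.4]
gripper_width: 27.7
gripper_force: 60.0
```

Request:
send_rows --deltas '[[[0.0184,0,0.0154],[0,0,0]],[[0.0122,0,0.0103],[0,0,0]]]'

```text
time_s: 18.55
ee_pos: [533.7, -268.6, 96.9]
ee_rot: [179.8, 50.5, 77.7]
force: [-0.5, 8.7, 22.8]
gripper_width: 27.9
gripper_force: 60.0
```

Request:
send_rows --deltas '[[[-0.0184,0,-0.0154],[0,0,0]],[[-0.0122,0,-0.0103],[0,0,0]],[[0,0,0],[0,0,0]]]'

```text
time_s: 18.85
ee_pos: [534.0, -267.2, 115.3]
ee_rot: [179.5, 50.0, 77.4]
force: [-0.5, 0.4, -6.8]
gripper_width: 27.9
gripper_force: 60.0
```

Run:
```python
from h import *
s=state(); print(s['time_s'],s['force'],s['gripper_width'])
p,R=tcp(); P,T=rap(40,15); print('world',(P-p).round(1), Ro.from_matrix(R.T@T).as_rotvec(degrees=True).round(2)); 
b=grab_frame('side'); save('s4',b); print([(round(d['p'],2),d['bbox']) for d in trace('side','foot_0')][:6])
print([(round(d['p'],2),d['bbox']) for d in trace('side','catch_tray')][:2])
```

```text
18.85 [-0.51982616  0.41483243 -6.83537995] 27.90720295733879
world [-0.7  1.1 -0.8] [ 0.14 -0.04 -0.27]
[]
[(0.91, [218.0, 134.0, 76.3, 47.0])]
```

Contact is clear (about 29 N change) and the tray is still in place. Four more raps, then look.

Request:
send_rows --deltas '[[[0.02,0,0.0168],[0,0,0]],[[0.0106,0,0.0089],[0,0,0]],[[-0.02,0,-0.0168],[0,0,0]],[[-0.0106,0,-0.0089],[0,0,0]],[[0,0,0],[0,0,0]],[[0.02,0,0.0168],[0,0,0]],[[0.0106,0,0.0089],[0,0,0]],[[-0.02,0,-0.0168],[0,0,0]],[[-0.0106,0,-0.0089],[0,0,0]],[[0,0,0],[0,0,0]]]'

```text
time_s: 20.0
ee_pos: [533.5, -267.1, 114.4]
ee_rot: [179.7, 49.9, 77.5]
force: [-0.7, -1.0, -7.9]
gripper_width: 27.8
gripper_force: 60.0
```

Request:
send_rows --deltas '[[[0.02,0,0.0168],[0,0,0]],[[0.0106,0,0.0089],[0,0,0]],[[-0.02,0,-0.0168],[0,0,0]],[[-0.0106,0,-0.0089],[0,0,0]],[[0,0,0],[0,0,0]],[[0.02,0,0.0168],[0,0,0]],[[0.0106,0,0.0089],[0,0,0]],[[-0.02,0,-0.0168],[0,0,0]],[[-0.0106,0,-0.0089],[0,0,0]],[[0,0,0],[0,0,0]]]'

```text
time_s: 21.0
ee_pos: [533.5, -267.1, 114.4]
ee_rot: [179.7, 49.9, 77.5]
force: [0.1, 0.2, -5.8]
gripper_width: 27.5
gripper_force: 60.0
```

Run:
```python
from h import *
s=state(); print(s['time_s'],s['force'],s['gripper_width'])
p,R=tcp(); P,T=rap(40,15); print('world',(P-p).round(1), Ro.from_matrix(R.T@T).as_rotvec(degrees=True).round(2)); 
b=grab_frame('side'); save('s5',cv2.resize(b[110:210,200:320],(720,600),interpolation=cv2.INTER_CUBIC)); print([(round(d['p'],2),d['bbox']) for d in trace('side','foot_0')][:6])
print([(round(d['p'],2),d['bbox']) for d in trace('side','catch_tray')][:2])
```

```text
21.0 [ 0.10977723  0.16759513 -5.75559172] 27.4844262129096
world [-0.2  1.   0.1] [ 0.07 -0.06 -0.21]
[(0.72, [217.1, 176.9, 42.0, 37.4])]
[(0.66, [216.5, 136.8, 80.0, 44.2])]
```

View pics/s5.png

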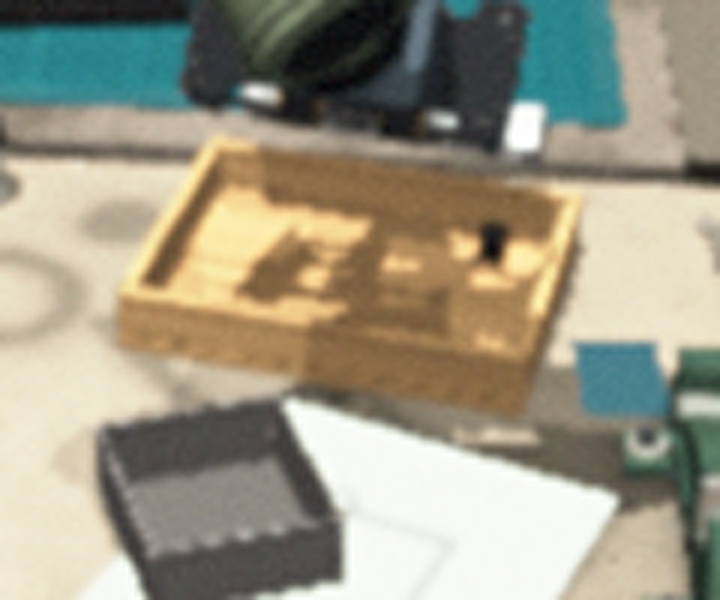

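One foot has dropped, at crop (492,243). Four more raps.

Request:
send_rows --deltas '[[[0.0214,0,0.018],[0,0,0]],[[0.0106,0,0.0089],[0,0,0]],[[-0.0214,0,-0.018],[0,0,0]],[[-0.0106,0,-0.0089],[0,0,0]],[[0,0,0],[0,0,0]],[[0.0214,0,0.018],[0,0,0]],[[0.0106,0,0.0089],[0,0,0]],[[-0.0214,0,-0.018],[0,0,0]],[[-0.0106,0,-0.0089],[0,0,0]],[[0,0,0],[0,0,0]]]'

```text
time_s: 22.15
ee_pos: [533.5, -267.1, 114.2]
ee_rot: [179.7, 49.9, 77.5]
force: [0.0, -0.3, -6.0]
gripper_width: 27.7
gripper_force: 60.0
```

Request:
send_rows --deltas '[[[0.0214,0,0.018],[0,0,0]],[[0.0106,0,0.0089],[0,0,0]],[[-0.0214,0,-0.018],[0,0,0]],[[-0.0106,0,-0.0089],[0,0,0]],[[0,0,0],[0,0,0]],[[0.0214,0,0.018],[0,0,0]],[[0.0106,0,0.0089],[0,0,0]],[[-0.0214,0,-0.018],[0,0,0]],[[-0.0106,0,-0.0089],[0,0,0]],[[0,0,0],[0,0,0]]]'

```text
time_s: 23.15
ee_pos: [533.5, -267.1, 114.1]
ee_rot: [179.7, 49.9, 77.5]
force: [0.4, 0.2, -4.5]
gripper_width: 27.8
gripper_force: 60.0
```

```bash
cat >> h.py <<'E'
def darks(b,lim=60):
    """dark blobs inside tray in side view"""
    c=calibration('side'); h=proj(c,stand2w([[x,y,9] for x,y in((-82,-107),(82,-107),(82,107),(-82,107))],TR))
    m=cv2.fillConvexPoly(np.zeros((384,512),np.uint8),np.round(h).astype(int),1)
    d=((b.max(2)<lim)&(m>0)).astype(np.uint8); n,l,st,ce=cv2.connectedComponentsWithStats(d)
    return [(st[i,4],ce[i].round(0).tolist(),atz(c,ce[i],18)[:2].round(0).tolist()) for i in range(1,n) if st[i,4]>8]
E
python3 - <<'E'
from h import *
s=state(); print(s['time_s'],s['force'],s['gripper_width'])
b=grab_frame('side'); save('s6',cv2.resize(b[110:210,200:320],(720,600),interpolation=cv2.INTER_CUBIC)); print(darks(b))
print([(round(d['p'],2),d['bbox']) for d in trace('side','catch_tray')][:2])
p,R=tcp(); P,T=rap(40,15); print('world',(P-p).round(1), Ro.from_matrix(R.T@T).as_rotvec(degrees=True).round(2));
E
```

```text
23.15 [ 0.39768442  0.20422463 -4.48818258] 27.792418405485243
[(np.int32(16), [269.0, 148.0], [509.0, -281.0]), (np.int32(11), [282.0, 150.0], [463.0, -273.0])]
[(0.75, [257.0, 127.5, 36.2, 12.5])]
world [0.4 0.9 1.1] [-0.01 -0.06 -0.13]
```

Request:
send_rows --deltas '[[[0.0214,0,0.018],[0,0,0]],[[0.0106,0,0.0089],[0,0,0]],[[-0.0214,0,-0.018],[0,0,0]],[[-0.0106,0,-0.0089],[0,0,0]],[[0,0,0],[0,0,0]],[[0.0214,0,0.018],[0,0,0]],[[0.0106,0,0.0089],[0,0,0]],[[-0.0214,0,-0.018],[0,0,0]],[[-0.0106,0,-0.0089],[0,0,0]],[[0,0,0],[0,0,0]]]'

```text
time_s: 24.25
ee_pos: [533.4, -267.1, 114.0]
ee_rot: [179.7, 49.9, 77.5]
force: [0.4, -0.0, -5.0]
gripper_width: 27.8
gripper_force: 60.0
```

Request:
send_rows --deltas '[[[0.0214,0,0.018],[0,0,0]],[[0.0106,0,0.0089],[0,0,0]],[[-0.0214,0,-0.018],[0,0,0]],[[-0.0106,0,-0.0089],[0,0,0]],[[0,0,0],[0,0,0]],[[0.0214,0,0.018],[0,0,0]],[[0.0106,0,0.0089],[0,0,0]],[[-0.0214,0,-0.018],[0,0,0]],[[-0.0106,0,-0.0089],[0,0,0]],[[0,0,0],[0,0,0]]]'

```text
time_s: 25.25
ee_pos: [533.4, -267.1, 114.0]
ee_rot: [179.7, 49.9, 77.5]
force: [-0.1, 0.3, -4.9]
gripper_width: 27.6
gripper_force: 60.0
```

Run:
```python
from h import *
s=state(); print(s['time_s'],s['force'],s['gripper_width'])
b=grab_frame('side'); save('s7',cv2.resize(b[110:210,200:320],(720,600),interpolation=cv2.INTER_CUBIC)); print(darks(b))
p,R=tcp(); P,T=rap(40,15); print('world',(P-p).round(1), Ro.from_matrix(R.T@T).as_rotvec(degrees=True).round(2));
```

```text
25.25 [-0.13478286  0.28665467 -4.94686349] 27.572661009200957
[(np.int32(14), [269.0, 148.0], [509.0, -281.0]), (np.int32(11), [282.0, 150.0], [463.0, -273.0])]
world [0.2 0.9 0.9] [ 0.02 -0.07 -0.16]
```

View pics/s7.png

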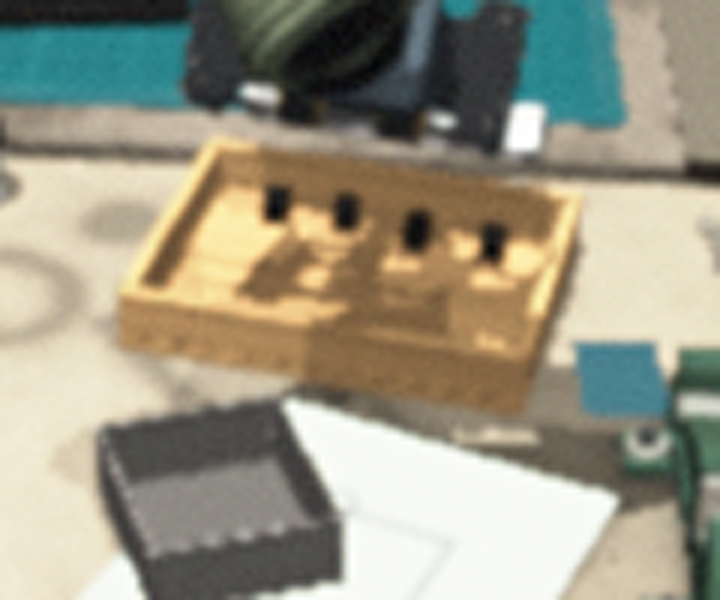

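All four feet are in the tray, at crop (278,204), (346,211), (417,231) and (493,243). Return the bar to above the stand.

Run:
```python
from h import *
p,R=tcp(); p2=seat(-55)+RM[:,0]*20+[0,0,80]
plan([(p+[0,0,110],R,8),(p2,RM,22)])
```

```text
[[[-0.011,0,-0.009],[0,0,0]],[[-0.021,0,-0.018],[0,0,0]],[[-0.026,0,-0.022],[0,0,0]],[[-0.026,0,-0.022],[0,0,0]],[[-0.026,0,-0.022],[0,0,0]],[[-0.027,0,-0.022],[0,0,0]],[[-0.021,0,-0.018],[0,0,0]],[[-0.0103,0.0005,-0.0086],[0,0,0]],[[0.013,-0.006,-0.015],[-0.002,0.06,-0.023]],[[0.027,-0.011,-0.029],[-0.004,0.12,-0.045]]]
[[[0.036,-0.013,-0.034],[-0.005,0.15,-0.056]],[[0.039,-0.012,-0.032],[-0.005,0.15,-0.056]],[[0.041,-0.011,-0.029],[-0.005,0.15,-0.056]],[[0.044,-0.009,-0.025],[-0.005,0.15,-0.057]],[[0.046,-0.008,-0.022],[-0.005,0.15,-0.056]],[[0.047,-0.007,-0.019],[-0.004,0.15,-0.056]],[[0.049,-0.005,-0.015],[-0.005,0.15,-0.057]],[[0.05,-0.004,-0.011],[-0.004,0.15,-0.056]],[[0.051,-0.002,-0.008],[-0.005,0.15,-0.057]],[[0.051,-0.001,-0.004],[-0.005,0.15,-0.056]]]
[[[0.051,0.001,0],[-0.004,0.15,-0.056]],[[0.051,0.002,0.004],[-0.004,0.15,-0.057]],[[0.051,0.004,0.008],[-0.005,0.15,-0.057]],[[0.05,0.005,0.012],[-0.005,0.15,-0.056]],[[0.049,0.006,0.015],[-0.004,0.151,-0.056]],[[0.047,0.008,0.019],[-0.004,0.15,-0.057]],[[0.046,0.009,0.022],[-0.005,0.151,-0.057]],[[0.043,0.01,0.026],[-0.005,0.15,-0.056]],[[0.033,0.008,0.023],[-0.003,0.121,-0.045]],[[0.016,0.005,0.0128],[-0.002,0.06,-0.023]]]
end [499.3 256.7 217. ]
```

Request:
send_rows --deltas '[[[-0.011,0,-0.009],[0,0,0]],[[-0.021,0,-0.018],[0,0,0]],[[-0.026,0,-0.022],[0,0,0]],[[-0.026,0,-0.022],[0,0,0]],[[-0.026,0,-0.022],[0,0,0]],[[-0.027,0,-0.022],[0,0,0]],[[-0.021,0,-0.018],[0,0,0]],[[-0.01,0.0005,-0.0085],[0,0,0]],[[0.013,-0.006,-0.015],[-0.002,0.06,-0.023]],[[0.027,-0.011,-0.029],[-0.004,0.12,-0.045]]]'

```text
time_s: 26.3
ee_pos: [530.4, -235.9, 222.5]
ee_rot: [-178.1, 44.7, 80.5]
force: [-1.0, 0.2, -5.8]
gripper_width: 27.9
gripper_force: 60.0
```

Request:
send_rows --deltas '[[[0.036,-0.013,-0.034],[-0.005,0.15,-0.056]],[[0.039,-0.012,-0.032],[-0.005,0.15,-0.056]],[[0.041,-0.011,-0.029],[-0.005,0.15,-0.056]],[[0.044,-0.009,-0.025],[-0.005,0.15,-0.057]],[[0.046,-0.008,-0.022],[-0.005,0.15,-0.056]],[[0.047,-0.007,-0.019],[-0.004,0.15,-0.056]],[[0.049,-0.005,-0.015],[-0.005,0.15,-0.057]],[[0.05,-0.004,-0.011],[-0.004,0.15,-0.056]],[[0.051,-0.002,-0.008],[-0.005,0.15,-0.057]],[[0.051,-0.001,-0.004],[-0.005,0.15,-0.056]]]'

```text
time_s: 27.3
ee_pos: [513.2, 20.7, 220.0]
ee_rot: [-173.8, 0.6, 94.4]
force: [-0.3, 0.1, -5.1]
gripper_width: 27.8
gripper_force: 60.0
```

Request:
send_rows --deltas '[[[0.051,0.001,0],[-0.004,0.15,-0.056]],[[0.051,0.002,0.004],[-0.004,0.15,-0.057]],[[0.051,0.004,0.008],[-0.005,0.15,-0.057]],[[0.05,0.005,0.012],[-0.005,0.15,-0.056]],[[0.049,0.006,0.015],[-0.004,0.151,-0.056]],[[0.047,0.008,0.019],[-0.004,0.15,-0.057]],[[0.046,0.009,0.022],[-0.005,0.151,-0.057]],[[0.043,0.01,0.026],[-0.005,0.15,-0.056]],[[0.033,0.008,0.023],[-0.003,0.121,-0.045]],[[0.016,0.005,0.013],[-0.002,0.06,-0.023]]]'

```text
time_s: 28.3
ee_pos: [497.9, 256.3, 215.0]
ee_rot: [-179.7, -39.8, 107.7]
force: [-0.4, -0.2, -5.4]
gripper_width: 28.0
gripper_force: 60.0
```

Request:
send_rows --deltas '[[[0,0,0],[0,0,0]],[[0,0,0],[0,0,0]]]'

```text
time_s: 28.5
ee_pos: [498.8, 255.8, 215.9]
ee_rot: [-179.8, -39.8, 107.6]
force: [0.4, -0.7, -4.5]
gripper_width: 27.6
gripper_force: 60.0
```

Run:
```python
from h import *
s=state(); print(s['time_s'],s['ee_pos'],s['force'],s['gripper_width'],s['qpos'].round(1))
p,R=tcp(); print(Ro.from_matrix(R.T@RM).as_rotvec(degrees=True).round(2))
b=grab_frame('side'); c=calibration('side'); o=p-55*0*R[:,2]
M=lambda x,y,z: p+(x+55)*R[:,2]-y*R[:,1]+(z-13)*R[:,0]
q=proj(c,[M(22,90,26),M(22,-90,26),M(-22,-90,26),M(-22,90,26),M(22,90,0),M(22,-90,0)])
im=cv2.resize(b[150:270,200:360],(800,600),interpolation=cv2.INTER_CUBIC)
for u,v in (q-[200,150]+.5)*5: cv2.circle(im,(int(u),int(v)),3,(255,0,0),-1)
save('s8',im)
```

```text
28.5 [498.84665055 255.83321251 215.94870502] [ 0.43861851 -0.7103853  -4.49930333] 27.581225464708528 [  4.9  21.3  98.3  40.2  75.2 -28.6]
[-0.18  0.24  0.02]
```

View pics/s8.png

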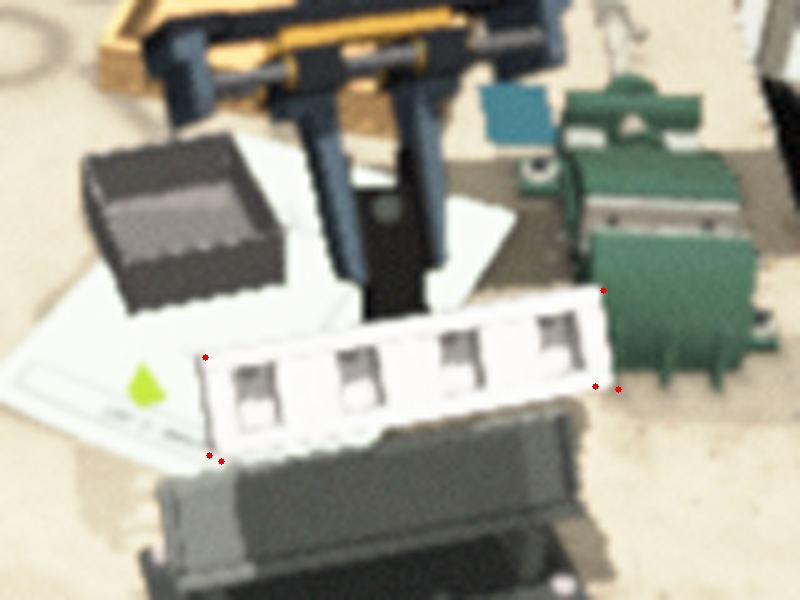

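The bar is empty, with all four pockets clear, and it sits within about 1 px of where it should in the grip. Lower it with a 3 mm upslope margin, then settle it onto the plate and ledge.

Run:
```python
from h import *
p,R=tcp(); x,z=RM[:,0],RM[:,2]
plan([(seat(-55)+20*x-3*z,RM,8),(seat(-55)+3*x-3*z,RM,5)])
```

```text
[[[-0.006,0,0.007],[0,0,0]],[[-0.013,0,0.015],[-0.001,0.001,0]],[[-0.016,0,0.018],[-0.001,0.001,0]],[[-0.016,0,0.018],[0,0.001,0]],[[-0.016,0,0.018],[-0.001,0.001,0]],[[-0.015,0,0.019],[0,0.001,0]],[[-0.012,0.001,0.015],[-0.001,0.001,0.001]],[[-0.0067,0,0.0068],[0,0.001,0]],[[-0.004,0,0],[0,0,0]],[[-0.009,0,0],[0,0,0]]]
[[[-0.009,0,0],[0,0,0]],[[-0.009,0,0],[0,0,0]],[[-0.003,0,0],[0,0,0]]]
end [503.8 242.5 128.4]
```

Request:
send_rows --deltas '[[[-0.006,0,0.007],[0,0,0]],[[-0.013,0,0.015],[0,0.001,0]],[[-0.016,0,0.018],[-0.001,0.001,0]],[[-0.016,0,0.018],[0,0.001,0]],[[-0.016,0,0.018],[-0.001,0.001,0]],[[-0.015,0,0.019],[0,0.001,0]],[[-0.012,0,0.015],[0,0.001,0]],[[-0.0065,0,0.007],[0,0,0]],[[0,0,0],[0,0,0]]]'

```text
time_s: 29.45
ee_pos: [499.3, 256.0, 138.7]
ee_rot: [-179.9, -40.1, 107.5]
force: [0.7, -0.2, -6.1]
gripper_width: 27.7
gripper_force: 60.0
```

Request:
send_rows --deltas '[[[-0.004,0,0],[0,0,0]],[[-0.009,0,0],[0,0,0]],[[-0.009,0,0],[0,0,0]],[[-0.009,0,0],[0,0,0]],[[-0.003,0,0],[0,0,0]],[[0,0,0],[0,0,0]],[[0,0,0],[0,0,0]]]'

```text
time_s: 30.15
ee_pos: [503.5, 243.6, 128.7]
ee_rot: [-180.0, -40.1, 107.6]
force: [0.9, 0.3, -5.4]
gripper_width: 27.9
gripper_force: 60.0
```

Request:
send_rows --deltas '[[[-0.002,0,0],[0,0,0]],[[-0.002,0,0],[0,0,0]],[[-0.001,0,0],[0,0,0]],[[0,0,0],[0,0,0]],[[0,0,0],[0,0,0]]]'

```text
time_s: 30.65
ee_pos: [504.0, 241.8, 127.0]
ee_rot: [-180.0, -40.1, 107.6]
force: [0.2, 0.4, -5.5]
gripper_width: 28.0
gripper_force: 60.0
```

Run:
```python
from h import *
p,R=tcp(); f=state()['force']; print('rel tool',(RM.T@(p-seat(-55))).round(1),'force tool',(RM.T@f).round(1), Ro.from_matrix(R.T@RM).as_rotvec(degrees=True).round(2), 'bar weight tool',(RM.T@[0,0,-4.6]).round(1))
```

```text
rel tool [ 1.6 -0.  -2.4] force tool [-3.3  0.3  4.4] [ 0.01 -0.11 -0.01] bar weight tool [-3.   0.   3.5]
```

Request:
send_rows --deltas '[[[-0.002,0,0],[0,0,0]],[[-0.002,0,0],[0,0,0]],[[0,0,0],[0,0,0]],[[0,0,0],[0,0,0]]]'

```text
time_s: 31.05
ee_pos: [504.1, 241.5, 126.9]
ee_rot: [-180.0, -40.3, 107.6]
force: [-2.0, 4.2, -0.1]
gripper_width: 27.6
gripper_force: 60.0
```

```bash
cat > chk.py <<'E'
from h import *
p,R=tcp(); s=state(); f=s['force']; print('rel tool',(RM.T@(p-seat(-55))).round(1),'force tool',(RM.T@f).round(1),'torque',s['torque'].round(2), Ro.from_matrix(R.T@RM).as_rotvec(degrees=True).round(2))
E
python3 chk.py
```

```text
rel tool [ 1.3 -0.  -2.5] force tool [ 3.5 -0.6  3. ] torque [0.38 0.06 0.08] [ 0.   -0.31 -0.01]
```

Request:
send_rows --deltas '[[[0,0,0.002],[0,0,0]],[[0,0,0.002],[0,0,0]],[[0,0,0.002],[0,0,0]],[[0,0,0],[0,0,0]],[[0,0,0],[0,0,0]]]'

```text
time_s: 31.55
ee_pos: [503.9, 243.2, 124.8]
ee_rot: [180.0, -40.3, 107.6]
force: [-0.8, 5.4, 4.1]
gripper_width: 27.5
gripper_force: 60.0
```

```bash
python3 chk.py
```

```text
rel tool [1.2 0.2 0.2] force tool [6.8 0.8 0.3] torque [0.93 0.26 0.07] [ 0.04 -0.29  0.  ]
```

Request:
send_rows --deltas '[[[0,0,0.002],[0,0,0]],[[0,0,0.002],[0,0,0]],[[0,0,0],[0,0,0]],[[0,0,0],[0,0,0]]]'

```text
time_s: 31.95
ee_pos: [503.9, 243.3, 124.8]
ee_rot: [179.9, -40.3, 107.7]
force: [-2.2, -4.9, 14.0]
gripper_width: 27.4
gripper_force: 60.0
```

```bash
python3 chk.py
```

```text
rel tool [1.3 0.3 0.2] force tool [  5.9  -3.5 -13.3] torque [0.62 1.08 0.51] [ 0.08 -0.25  0.07]
```

Both plate and ledge are in contact, and the TCP is back at its original grasp position. Release and back off.

Request:
send_rows --deltas '[[[0,0,0],[0,0,0]],[[0,0,0],[0,0,0]],[[0,0,0],[0,0,0]],[[0,0,0],[0,0,0]],[[0,0,0],[0,0,0]],[[0,0,0],[0,0,0]],[[0,0,0],[0,0,0]],[[0,0,0],[0,0,0]]]' --grip 0 --grip_force 15

```text
time_s: 32.75
ee_pos: [503.5, 243.4, 121.8]
ee_rot: [-180.0, -40.1, 107.6]
force: [0.0, 0.2, 0.6]
gripper_width: 88.3
gripper_force: 0.0
```

Request:
send_rows --deltas '[[[0,0,-0.01],[0,0,0]],[[0,0,-0.025],[0,0,0]],[[0,0,-0.035],[0,0,0]],[[0,0,-0.035],[0,0,0]],[[0,0,-0.035],[0,0,0]],[[0,0,-0.035],[0,0,0]],[[0,0,-0.03],[0,0,0]],[[0,0,-0.015],[0,0,0]]]'

```text
time_s: 33.55
ee_pos: [525.9, 174.6, 207.7]
ee_rot: [179.8, -40.0, 107.6]
force: [0.0, -1.2, 0.5]
gripper_width: 91.2
gripper_force: 0.0
```

Run:
```python
from h import *
p,R=tcp(); print(p,R.round(2)[2])
b=grab_frame('side'); c=calibration('side')
P=mould2stand([[22,90,26],[22,-90,26],[-22,-90,26],[-22,90,26]]); q=np.r_[proj(c,stand2w(P,ST)),proj(c,sw(152.6,79.8))]
im=cv2.resize(b[200:320,220:380],(800,600),interpolation=cv2.INTER_CUBIC)
for u,v in (q-[220,200]+.5)*5: cv2.circle(im,(int(u),int(v)),3,(255,0,0),-1)
save('s9',im)
ph=np.radians(-25+94.5); B=sw(68+90*np.sin(ph),49+90*np.cos(ph)); o=np.array([0,0,-2.])
plan([(np.r_[B[:2],215],RD,14),(B+o,RD,9)])
w=[]; p=B+o
for k in range(1,17):
    ph=np.radians(69.5-95.5*k/16); w.append((sw(68+90*np.sin(ph),49+90*np.cos(ph))+o,RD,1))
print('swing');plan(w,(p,RD))
```

```text
[525.94478027 174.59798208 207.71275946] [ 0.64  0.   -0.77]
[[[0.013,0,0.01],[0,-0.045,0]],[[0.026,0,0.019],[0.001,-0.09,0]],[[0.033,0,0.023],[0.001,-0.113,0]],[[0.034,0,0.021],[0.001,-0.113,0]],[[0.035,0,0.019],[0,-0.113,0]],[[0.036,0,0.017],[0.001,-0.113,0]],[[0.037,0,0.015],[0,-0.113,0]],[[0.038,0,0.013],[0.001,-0.112,0]],[[0.039,0,0.01],[0,-0.113,0]],[[0.039,0,0.008],[0.001,-0.112,0]]]
[[[0.04,-0.001,0.006],[0,-0.113,0]],[[0.04,0,0.004],[0.001,-0.112,0]],[[0.032,-0.001,0.001],[0,-0.09,0]],[[0.0168,0.0001,-0.0001],[0,-0.045,-0.001]],[[0,0,0.015],[0,0,0]],[[0,0,0.029],[0,0,0]],[[0,0,0.037],[0,0,0]],[[0,0,0.037],[0,0,0]],[[0,0,0.037],[0,0,0]],[[0,0,0.037],[0,0,0]]]
[[[0,0,0.037],[0,0,0]],[[0,0,0.029],[0,0,0]],[[-0.0001,-0.0001,0.015],[0,0,0]]]
end [450.2 411.5  78.5]
swing
[[[-0.0075,0,-0.0172],[0,0,0]],[[-0.0092,0,-0.0163],[0,0,0]],[[-0.0108,0,-0.0153],[0,0,0]],[[-0.0124,0,-0.014],[0,0,0]],[[-0.0138,0,-0.0127],[0,0,0]],[[-0.0151,0,-0.0112],[0,0,0]],[[-0.0161,0,-0.0096],[0,0,0]],[[-0.017,0,-0.0078],[0,0,0]],[[-0.0177,0,-0.0061],[0,0,0]],[[-0.0183,0,-0.0041],[0,0,0]]]
[[[-0.0186,0,-0.0023],[0,0,0]],[[-0.0188,0,-0.0002],[0,0,0]],[[-0.0186,0,0.0016],[0,0,0]],[[-0.0184,0,0.0036],[0,0,0]],[[-0.018,0,0.0055],[0,0,0]],[[-0.0172,0,0.0074],[0,0,0]]]
end [487.7 293.5 127.9]
```

View pics/s9.png

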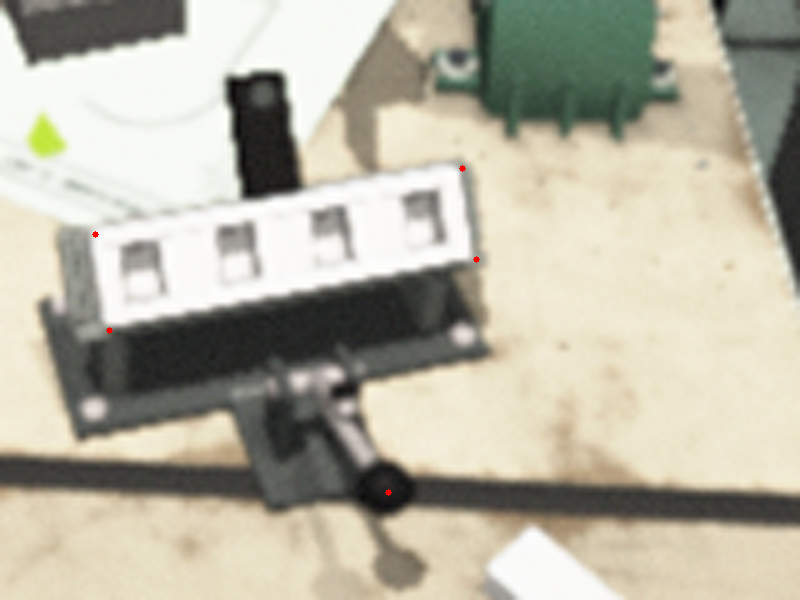

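The bar is seated with mouths up, its corners within about 1 px of the nest model. The ball is at (388,490), still open. Close the clamp.

Request:
send_rows --deltas '[[[0.013,0,0.01],[0,-0.045,0]],[[0.026,0,0.019],[0.001,-0.09,0]],[[0.033,0,0.023],[0.001,-0.113,0]],[[0.034,0,0.021],[0.001,-0.113,0]],[[0.035,0,0.019],[0,-0.113,0]],[[0.036,0,0.017],[0.001,-0.113,0]],[[0.037,0,0.015],[0,-0.113,0]],[[0.038,0,0.013],[0.001,-0.112,0]],[[0.039,0,0.01],[0,-0.113,0]],[[0.039,0,0.008],[0.001,-0.112,0]]]'

```text
time_s: 34.6
ee_pos: [467.5, 352.8, 211.2]
ee_rot: [-179.8, -10.3, 107.7]
force: [-0.0, 0.2, 0.4]
gripper_width: 91.2
gripper_force: 0.0
```

Request:
send_rows --deltas '[[[0.04,-0.001,0.006],[0,-0.113,0]],[[0.04,0,0.004],[0.001,-0.112,0]],[[0.032,-0.001,0.001],[0,-0.09,0]],[[0.017,0,0],[0,-0.045,0]],[[0,0,0.015],[0,0,0]],[[0,0,0.029],[0,0,0]],[[0,0,0.037],[0,0,0]],[[0,0,0.037],[0,0,0]],[[0,0,0.037],[0,0,0]],[[0,0,0.037],[0,0,0]]]'

```text
time_s: 35.6
ee_pos: [447.5, 411.9, 115.8]
ee_rot: [-179.7, -0.1, 107.6]
force: [-0.4, -0.0, -0.1]
gripper_width: 91.6
gripper_force: 0.0
```

Request:
send_rows --deltas '[[[0,0,0.037],[0,0,0]],[[0,0,0.029],[0,0,0]],[[0,0,0.015],[0,0,0]],[[0,0,0],[0,0,0]],[[0,0,0],[0,0,0]]]'

```text
time_s: 36.1
ee_pos: [448.1, 412.9, 77.2]
ee_rot: [-179.8, -0.1, 107.7]
force: [0.4, -0.7, -0.2]
gripper_width: 91.4
gripper_force: 0.0
```

Request:
send_rows --deltas '[[[0,0,0],[0,0,0]],[[0,0,0],[0,0,0]],[[0,0,0],[0,0,0]],[[0,0,0],[0,0,0]],[[0,0,0],[0,0,0]],[[0,0,0],[0,0,0]],[[0,0,0],[0,0,0]],[[0,0,0],[0,0,0]],[[0,0,0],[0,0,0]],[[0,0,0],[0,0,0]]]' --grip 1 --grip_force 15

```text
time_s: 37.1
ee_pos: [449.6, 413.4, 77.1]
ee_rot: [180.0, -0.1, 107.7]
force: [5.3, 0.2, -1.5]
gripper_width: 22.8
gripper_force: 15.0
```

Request:
send_rows --deltas '[[[-0.0075,0,-0.017],[0,0,0]],[[-0.009,0,-0.0165],[0,0,0]],[[-0.011,0,-0.0155],[0,0,0]],[[-0.0125,0,-0.014],[0,0,0]],[[-0.014,0,-0.0125],[0,0,0]],[[-0.015,0,-0.011],[0,0,0]],[[-0.016,0,-0.0095],[0,0,0]],[[-0.017,0,-0.008],[0,0,0]],[[-0.0175,0,-0.006],[0,0,0]],[[-0.0185,0,-0.004],[0,0,0]]]'

```text
time_s: 38.1
ee_pos: [470.3, 347.5, 134.6]
ee_rot: [-180.0, -0.2, 107.7]
force: [4.2, 3.1, -0.1]
gripper_width: 22.5
gripper_force: 15.0
```

Request:
send_rows --deltas '[[[-0.0185,0,-0.0025],[0,0,0]],[[-0.019,0,0],[0,0,0]],[[-0.0185,0,0.0015],[0,0,0]],[[-0.0185,0,0.0035],[0,0,0]],[[-0.018,0,0.0055],[0,0,0]],[[-0.017,0,0.0075],[0,0,0]],[[0,0,0],[0,0,0]],[[0,0,0],[0,0,0]]]'

```text
time_s: 38.9
ee_pos: [486.8, 295.0, 126.8]
ee_rot: [-180.0, -0.1, 107.6]
force: [4.3, 1.8, 4.9]
gripper_width: 22.8
gripper_force: 15.0
```

Run:
```python
from h import *
s=state(); print(s['ee_pos'],s['force'],sw(30,129))
```

```text
[486.76867863 294.99624659 126.75500758] [4.32125782 1.75730911 4.89254174] [487.22890328 294.89572003 129.        ]
```

Release, rise to a clear spot, then check the clamp and locate the feet.

Request:
send_rows --deltas '[[[0,0,0],[0,0,0]],[[0,0,0],[0,0,0]],[[0,0,0],[0,0,0]],[[0,0,0],[0,0,0]],[[0,0,0],[0,0,0]],[[0,0,0],[0,0,0]],[[0,0,0],[0,0,0]],[[0,0,0],[0,0,0]]]' --grip 0

```text
time_s: 39.7
ee_pos: [485.7, 294.9, 125.9]
ee_rot: [-179.8, -0.1, 107.7]
force: [-0.2, 1.2, -0.1]
gripper_width: 83.7
gripper_force: 0.0
```

Request:
send_rows --deltas '[[[0,0,-0.02],[0,0,0]],[[0,0,-0.04],[0,0,0]],[[0,0,-0.05],[0,0,0]],[[0,0,-0.05],[0,0,0]],[[0,0,-0.04],[0,0,0]],[[0,0,-0.02],[0,0,0]],[[0,0,0],[0,0,0]]]'

```text
time_s: 40.4
ee_pos: [486.8, 295.3, 237.7]
ee_rot: [180.0, -0.1, 107.7]
force: [0.2, 0.8, -0.5]
gripper_width: 91.3
gripper_force: 0.0
```

Run:
```python
from h import *
b=grab_frame('side'); c=calibration('side'); print('ball pred',proj(c,sw(30,130.6)))
print('clamp',[(round(d['p'],2),d['bbox']) for d in trace('side','clamp')][:2])
fs=[(round(d['p'],2),d['bbox'],np.argwhere(d['pixels'])[:,::-1].mean(0).round(1).tolist()) for d in trace('side','foot_0')]; print(fs)
r=fitbox('catch_tray','side',TR,(186,236,40));print(r[:3])
a=grab_frame('top'); r=fitbox('catch_tray','top',TR,(186,236,40));print(r[:3])
ct=calibration('top'); grab_frame('top')
for d in trace('top','foot_0'):
    m=np.argwhere(d['pixels'])[:,::-1].mean(0); print('top',round(d['p'],2),m.round(1),len(np.argwhere(d['pixels'])),atz(ct,m,20)[:2].round(1))
L=cv2.resize(a[160:250,310:400],(400,400),interpolation=cv2.INTER_CUBIC); Rr=cv2.resize(b[200:300,220:320],(400,400),interpolation=cv2.INTER_CUBIC)
save('m10',np.hstack([L,Rr])); save('top10',a); save('side10',b)
```

```text
ball pred [[280.10800912 239.78473214]]
clamp []
[]
(array([ 570.1, -256.1,   97.6]), 763, 1777)
(array([ 542.6, -230.5,   77.2]), 108, 5112)
top 0.67 [196.5 215.9] 1047 [501.5 281.1]
top 0.53 [383.  204.6] 26 [ 551.6 -294.9]
```

View pics/m10.png

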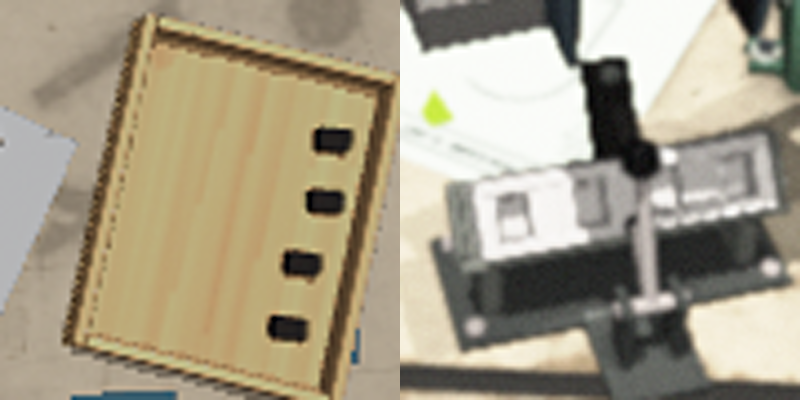

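The clamp is shut, with its ball at side pixel (280,239.5) against a predicted (280.1,239.8). The four feet lie in the tray at about (332,140), (324,202), (301,264) and (287,328) in the left crop. Next I'll locate the feet accurately.

```bash
sed -i 's/^TR=.*/TR=[542.2,-230.2,77.4]/' h.py
cat >> h.py <<'E'
def feet(a=None):
    a=grab_frame('top') if a is None else a; c=calibration('top')
    h=proj(c,stand2w([[x,y,9] for x,y in((-84,-109),(84,-109),(84,109),(-84,109))],TR))
    m=cv2.fillConvexPoly(np.zeros((384,512),np.uint8),np.round(h).astype(int),1)
    d=((a.max(2)<85)&(m>0)).astype(np.uint8); n,l,st,ce=cv2.connectedComponentsWithStats(d); out=[]
    for i in range(1,n):
        if st[i,4]<12: continue
        w=np.argwhere(l==i)[:,::-1]; r=cv2.minAreaRect(np.array([atz(c,q,20)[:2] for q in w],np.float32))
        W=np.array([atz(c,q,20)[:2] for q in w]); e,v=np.linalg.eigh(np.cov(W.T)); ang=np.degrees(np.arctan2(v[1,1],v[0,1]))%180
        t=np.radians(TR[2]); dd=W.mean(0)-TR[:2]; loc=[dd@[np.cos(t),np.sin(t)],dd@[-np.sin(t),np.cos(t)]]
        out.append((W.mean(0).round(1),st[i,4],ang.round(0),np.sqrt(e).round(1),np.round(loc,0)))
    return out
def down(yaw): y=np.radians(yaw); return rot(-Z,np.array([np.cos(y),np.sin(y),0]))
BIN=[606.5,2.3,21]
def bw(x,y,z): return stand2w([[x,y,z]],BIN)[0]
E
python3 - <<'E'
from h import *
a=cv2.imread('pics/top10.png')[:,:,::-1]
F=feet(a)
for f in F: print(*f)
R=down(77.4); f=F[0][0]
e=plan([(np.r_[f,130],R,20)])
E
```

```text
[ 594.  -300.3] 41 91.0 [4.7 7.1] [-57. -66.]
[ 550.4 -293.3] 40 93.0 [4.4 7.2] [-60. -22.]
[ 506.9 -277.1] 41 91.0 [4.6 7.1] [-53.  24.]
[ 462.1 -266.5] 43 82.0 [4.5 7.3] [-53.  70.]
[[[-0.026,-0.003,0.005],[0,0,0.023]],[[-0.052,-0.006,0.009],[0,0,0.046]],[[-0.065,-0.006,0.011],[-0.001,0,0.057]],[[-0.066,-0.004,0.011],[0,0,0.057]],[[-0.066,-0.002,0.011],[-0.001,0,0.057]],[[-0.066,-0.001,0.011],[0,0,0.057]],[[-0.066,0.001,0.011],[-0.001,0,0.058]],[[-0.066,0.003,0.012],[0,0,0.057]],[[-0.066,0.005,0.011],[-0.001,0,0.058]],[[-0.065,0.007,0.012],[0,0,0.057]]]
[[[-0.065,0.009,0.011],[-0.001,0,0.058]],[[-0.065,0.011,0.012],[0,0,0.057]],[[-0.064,0.012,0.012],[-0.001,0,0.058]],[[-0.064,0.014,0.011],[0,0,0.057]],[[-0.064,0.016,0.012],[-0.001,0,0.058]],[[-0.063,0.018,0.011],[0,0,0.057]],[[-0.063,0.02,0.012],[-0.001,0,0.058]],[[-0.062,0.022,0.011],[0,0,0.057]],[[-0.049,0.019,0.009],[-0.001,0,0.046]],[[-0.0242,0.0099,0.0049],[0,-0.001,0.023]]]
end [ 594.  -300.3  130. ]
```

Run:
```python
from h import *
R=down(88); f=[594,-300.3]
e=plan([(np.r_[f,130],R,20)])
```

```text
[[[-0.026,-0.003,0.005],[0,0,0.015]],[[-0.052,-0.006,0.009],[0,0,0.03]],[[-0.065,-0.007,0.011],[0,0,0.037]],[[-0.066,-0.006,0.011],[-0.001,0,0.037]],[[-0.066,-0.005,0.011],[0,0,0.037]],[[-0.066,-0.003,0.011],[-0.001,0,0.037]],[[-0.066,-0.002,0.011],[0,0,0.037]],[[-0.066,-0.001,0.012],[-0.001,0,0.037]],[[-0.066,0,0.011],[0,0,0.037]],[[-0.066,0.002,0.012],[-0.001,0,0.037]]]
[[[-0.066,0.003,0.011],[0,0,0.038]],[[-0.065,0.004,0.012],[-0.001,0,0.037]],[[-0.065,0.005,0.011],[0,0,0.038]],[[-0.065,0.006,0.012],[-0.001,0,0.037]],[[-0.065,0.008,0.011],[-0.001,0,0.038]],[[-0.065,0.009,0.012],[0,0,0.037]],[[-0.065,0.01,0.011],[-0.001,0,0.038]],[[-0.065,0.011,0.012],[0,-0.001,0.037]],[[-0.052,0.01,0.009],[0,0,0.03]],[[-0.0254,0.0054,0.0048],[-0.001,0,0.015]]]
end [ 594.  -300.3  130. ]
```

Request:
send_rows --deltas '[[[-0.026,-0.003,0.005],[0,0,0.015]],[[-0.052,-0.006,0.009],[0,0,0.03]],[[-0.065,-0.007,0.011],[0,0,0.037]],[[-0.066,-0.006,0.011],[0,0,0.037]],[[-0.066,-0.005,0.011],[0,0,0.037]],[[-0.066,-0.003,0.011],[0,0,0.037]],[[-0.066,-0.002,0.011],[0,0,0.037]],[[-0.066,-0.001,0.012],[0,0,0.037]],[[-0.066,0,0.011],[0,0,0.037]],[[-0.066,0.002,0.012],[0,0,0.037]]]' --grip 0.67

```text
time_s: 41.9
ee_pos: [540.1, -5.6, 183.3]
ee_rot: [-179.8, -0.0, 97.8]
force: [0.5, 0.2, 0.3]
gripper_width: 30.3
gripper_force: 0.0
```

Request:
send_rows --deltas '[[[-0.066,0.003,0.011],[0,0,0.038]],[[-0.065,0.004,0.012],[0,0,0.037]],[[-0.065,0.005,0.011],[0,0,0.038]],[[-0.065,0.006,0.012],[0,0,0.037]],[[-0.065,0.008,0.011],[0,0,0.038]],[[-0.065,0.009,0.012],[0,0,0.037]],[[-0.065,0.01,0.011],[0,0,0.038]],[[-0.065,0.011,0.012],[0,0,0.037]],[[-0.052,0.01,0.009],[0,0,0.03]],[[-0.0255,0.0055,0.005],[0,0,0.015]]]'

```text
time_s: 42.9
ee_pos: [593.2, -303.1, 129.3]
ee_rot: [-179.7, -0.0, 87.9]
force: [0.7, 0.5, 0.2]
gripper_width: 30.4
gripper_force: 0.0
```

Request:
send_rows --deltas '[[[0,0,0],[0,0,0]],[[0,0,0],[0,0,0]]]'

```text
time_s: 43.1
ee_pos: [593.5, -299.6, 130.1]
ee_rot: [-179.8, -0.1, 88.0]
force: [0.4, 0.6, 0.3]
gripper_width: 30.0
gripper_force: 0.0
```

```bash
cat > foot.py <<'E'
import sys
from h import *
R=down(88); f=np.array(eval(sys.argv[1])); bx,by=eval(sys.argv[2]); nxt=eval(sys.argv[3]) if len(sys.argv)>3 else None
s=state(); print(s['time_s'],s['ee_pos'],s['gripper_width'])
print('down'); e=plan([(np.r_[f,25],R,8)]); Rb=down(21); t=bw(bx,by,110)
e=(np.r_[f,25],R)
print('to bin'); e=plan([(np.r_[f,115],R,6),(t,Rb,14)],e); e=(t,Rb)
print('lower'); e=plan([(bw(bx,by,30),Rb,5)],e)
if nxt: print('next'); plan([(bw(bx,by,115),Rb,5),(np.r_[nxt,115],R,14)],(bw(bx,by,30),Rb))
E
python3 foot.py [594,-300.3] -20,-20 [550.4,-293.3]
python3 - <<'E'
from h import *
im=grab_frame('wrist'); save('w3',im)
c=calibration('wrist'); print(proj(c,[[594,-300.3,20],[550.4,-293.3,20]]).round(0), [(round(d['p'],2),d['bbox']) for d in trace('wrist','foot_0')])
E
```

```text
43.1 [ 593.53256876 -299.64203503  130.0827386 ] 29.97429479563402
down
[[[0,0,0.013],[-0.001,0,0]],[[0,0,0.026],[-0.001,0,0]],[[0,0,0.033],[-0.001,-0.001,0]],[[0,0,0.033],[-0.001,0,0]],[[0,0,0.033],[-0.001,-0.001,0]],[[-0.001,0.001,0.033],[-0.002,0,0]],[[0,0,0.026],[-0.001,-0.001,0]],[[-0.0005,0.0005,0.0132],[-0.001,0,0]]]
end [ 594.  -300.3   25. ]
to bin
[[[0,0,-0.016],[0,0,0]],[[0,0,-0.033],[0,0,0]],[[0,0,-0.041],[0,0,0]],[[0,0,-0.041],[0,0,0]],[[0,0,-0.033],[0,0,0]],[[0,0,-0.016],[0,0,0]],[[0.018,-0.001,0],[0,0,0.075]],[[0.036,-0.002,0.001],[0,0,0.151]],[[0.044,-0.006,0.001],[0,0,0.189]],[[0.043,-0.011,0.001],[0,0,0.189]]]
[[[0.042,-0.015,0.001],[0,0,0.189]],[[0.041,-0.018,0.001],[0,0,0.189]],[[0.039,-0.022,0.001],[0,0,0.188]],[[0.036,-0.026,0.001],[0,0,0.189]],[[0.034,-0.029,0.001],[0,0,0.188]],[[0.031,-0.032,0],[0,0,0.189]],[[0.028,-0.035,0.001],[0,0,0.188]],[[0.024,-0.037,0],[0,0,0.189]],[[0.016,-0.032,0.001],[0,0,0.15]],[[0.0074,-0.0166,0],[0,0,0.076]]]
end [595.  -23.5 110. ]
lower
[[[0,0,0.017],[0,0,0]],[[0,0,0.042],[0,0,0]],[[0,0,0.042],[0,0,0]],[[0,0,0.042],[0,0,0]],[[0,0,0.017],[0,0,0]]]
end [595.  -23.5  30. ]
next
[[[0,0,-0.018],[0,0,0]],[[0,0,-0.045],[0,0,0]],[[0,0,-0.045],[0,0,0]],[[0,0,-0.044],[0,0,0]],[[0,0,-0.018],[0,0,0]],[[-0.009,0.015,0],[0,0,-0.075]],[[-0.019,0.03,0],[0,0,-0.151]],[[-0.026,0.035,0],[0,0,-0.189]],[[-0.03,0.033,0],[0,0,-0.189]],[[-0.033,0.03,0],[0,0,-0.189]]]
[[[-0.035,0.026,0],[0,0,-0.189]],[[-0.038,0.023,0],[0,0,-0.188]],[[-0.04,0.019,0],[0,0,-0.189]],[[-0.041,0.016,0],[0,0,-0.188]],[[-0.042,0.012,0],[0,0,-0.189]],[[-0.043,0.008,0],[0,0,-0.188]],[[-0.044,0.003,0],[0,0,-0.189]],[[-0.035,-0.001,0],[0,0,-0.15]],[[-0.0182,-0.0014,0],[0,0,-0.076]]]
end [ 550.4 -293.3  115. ]
[[250. 188.]
 [205. 183.]] [(0.88, [152.1, 156.6, 20.4, 28.5]), (0.86, [196.3, 174.4, 20.4, 24.8]), (0.58, [103.2, 147.7, 20.5, 26.4])]
```

View pics/w3.png

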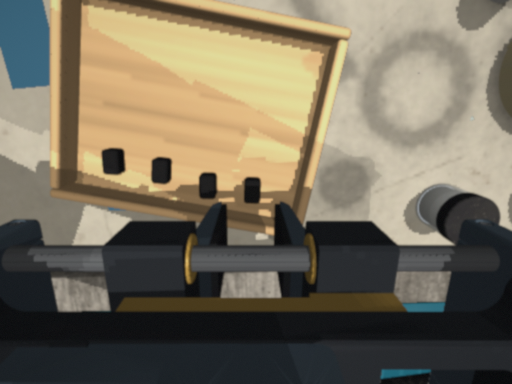

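The four feet are at wrist pixels (252,190), (208,185), (161,170) and (113,161). That is a consistent offset of about +2 mm in x and -1.5 mm in y from my top-view positions, so I'll apply it. Pick foot 1.

Request:
send_rows --deltas '[[[-0.001,0.001,0.013],[0,0,0]],[[-0.001,0.001,0.026],[-0.001,0,0]],[[-0.001,0.001,0.033],[-0.001,0,0]],[[-0.001,0.001,0.033],[-0.001,0,0]],[[-0.001,0.001,0.033],[-0.001,0,0]],[[0,0,0.033],[-0.001,0,0]],[[0,0,0.026],[-0.001,0,0]],[[0,0,0.013],[0,0,0]],[[0,0,0],[0,0,0]]]'

```text
time_s: 44.1
ee_pos: [595.9, -302.4, 24.5]
ee_rot: [-179.9, -0.1, 88.0]
force: [0.4, -0.1, 0.9]
gripper_width: 30.1
gripper_force: 0.0
```

Request:
send_rows --deltas '[[[0,0,0],[0,0,0]],[[0,0,0],[0,0,0]],[[0,0,0],[0,0,0]],[[0,0,0],[0,0,0]],[[0,0,0],[0,0,0]]]' --grip 1 --grip_force 20

```text
time_s: 44.6
ee_pos: [596.4, -302.9, 25.4]
ee_rot: [180.0, -0.0, 88.0]
force: [-0.3, -1.4, 0.7]
gripper_width: 16.0
gripper_force: 20.0
```

```bash
python3 foot.py [596,-302] -20,-20 [552.5,-295] | sed -n '/to bin/,$p'; python3 -c "
from h import *
s=state();print(s['ee_pos'],s['gripper_width'],s['force'])"
```

```text
to bin
[[[0,0,-0.016],[0,0,0]],[[0,0,-0.033],[0,0,0]],[[0,0,-0.041],[0,0,0]],[[0,0,-0.041],[0,0,0]],[[0,0,-0.033],[0,0,0]],[[0,0,-0.016],[0,0,0]],[[0.018,-0.001,0],[0,0,0.075]],[[0.036,-0.003,0.001],[0,0,0.151]],[[0.044,-0.007,0.001],[0,0,0.189]],[[0.044,-0.011,0.001],[0,0,0.189]]]
[[[0.042,-0.015,0.001],[0,0,0.189]],[[0.041,-0.019,0.001],[0,0,0.189]],[[0.039,-0.023,0.001],[0,0,0.188]],[[0.036,-0.026,0.001],[0,0,0.189]],[[0.034,-0.029,0.001],[0,0,0.188]],[[0.031,-0.033,0],[0,0,0.189]],[[0.028,-0.035,0.001],[0,0,0.188]],[[0.024,-0.038,0],[0,0,0.189]],[[0.017,-0.032,0.001],[0,0,0.15]],[[0.007,-0.016,0],[0,0,0.076]]]
end [595.  -23.5 110. ]
lower
[[[0,0,0.017],[0,0,0]],[[0,0,0.042],[0,0,0]],[[0,0,0.042],[0,0,0]],[[0,0,0.042],[0,0,0]],[[0,0,0.017],[0,0,0]]]
end [595.  -23.5  30. ]
next
[[[0,0,-0.018],[0,0,0]],[[0,0,-0.045],[0,0,0]],[[0,0,-0.045],[0,0,0]],[[0,0,-0.044],[0,0,0]],[[0,0,-0.018],[0,0,0]],[[-0.009,0.015,0],[0,0,-0.075]],[[-0.019,0.03,0],[0,0,-0.151]],[[-0.026,0.036,0],[0,0,-0.189]],[[-0.03,0.033,0],[0,0,-0.189]],[[-0.032,0.03,0],[0,0,-0.189]]]
[[[-0.035,0.027,0],[0,0,-0.189]],[[-0.038,0.023,0],[0,0,-0.188]],[[-0.04,0.02,0],[0,0,-0.189]],[[-0.041,0.016,0],[0,0,-0.188]],[[-0.043,0.012,0],[0,0,-0.189]],[[-0.044,0.008,0],[0,0,-0.188]],[[-0.044,0.004,0],[0,0,-0.189]],[[-0.035,0,0],[0,0,-0.15]],[[-0.0177,-0.0012,0],[0,0,-0.076]]]
end [ 552.5 -295.   115. ]
[ 596.42412176 -302.8861742    25.44334089] 15.975575257070984 [-0.28167784 -1.38285517  0.73154921]
```

Request:
send_rows --deltas '[[[0,0,-0.016],[0,0,0]],[[0,0,-0.033],[0,0,0]],[[0,0,-0.041],[0,0,0]],[[0,0,-0.041],[0,0,0]],[[0,0,-0.033],[0,0,0]],[[0,0,-0.016],[0,0,0]],[[0.018,-0.001,0],[0,0,0.075]],[[0.036,-0.003,0.001],[0,0,0.151]],[[0.044,-0.007,0.001],[0,0,0.189]],[[0.044,-0.011,0.001],[0,0,0.189]]]'

```text
time_s: 45.6
ee_pos: [595.1, -230.2, 113.4]
ee_rot: [-179.9, -0.0, 70.4]
force: [0.6, 0.0, -0.1]
gripper_width: 16.0
gripper_force: 20.0
```

Request:
send_rows --deltas '[[[0.042,-0.015,0.001],[0,0,0.189]],[[0.041,-0.019,0.001],[0,0,0.189]],[[0.039,-0.023,0.001],[0,0,0.188]],[[0.036,-0.026,0.001],[0,0,0.189]],[[0.034,-0.029,0.001],[0,0,0.188]],[[0.031,-0.033,0],[0,0,0.189]],[[0.028,-0.035,0.001],[0,0,0.188]],[[0.024,-0.038,0],[0,0,0.189]],[[0.017,-0.032,0.001],[0,0,0.15]],[[0.007,-0.016,0],[0,0,0.076]]]'

```text
time_s: 46.6
ee_pos: [594.7, -22.8, 110.0]
ee_rot: [-179.9, 0.1, 21.0]
force: [0.3, -1.1, -0.2]
gripper_width: 16.0
gripper_force: 20.0
```

Request:
send_rows --deltas '[[[0,0,0],[0,0,0]],[[0,0,0],[0,0,0]]]'

```text
time_s: 46.8
ee_pos: [595.0, -24.6, 110.2]
ee_rot: [-180.0, 0.0, 21.1]
force: [0.1, 0.3, 0.0]
gripper_width: 16.0
gripper_force: 20.0
```

Run:
```python
from h import *
s=state();print(s['time_s'],s['ee_pos'],s['ee_rot'],s['gripper_width'])
plan([(bw(-20,-20,30),down(21),5)])
im=grab_frame('wrist'); c=calibration('wrist'); 
for d in trace('wrist','parts_bin')[:2]: print(d['p'],d['bbox'])
q=proj(c,[bw(x,y,45) for x,y in((50,55),(50,-55),(-50,-55),(-50,55))]); print(q.round(0))
for u,v in q: cv2.circle(im,(int(u),int(v)),3,(255,0,0),-1)
save('w4',im)
```

```text
46.8 [595.02976707 -24.55049843 110.15883312] [-1.79970719e+02  4.87171507e-02  2.10761893e+01] 16.019464537282353
[[[0,0,0.017],[0,0,0]],[[0,-0.001,0.042],[0,0.001,0.001]],[[0,0,0.042],[0,0,0.001]],[[0.001,-0.001,0.042],[-0.001,0.001,0]],[[-0.0003,0.0002,0.0173],[0,0,0.001]]]
end [595.  -23.6  30. ]
0.55 [152.9, 112.9, 145.6, 106.5]
[[150. 115.]
 [294. 115.]
 [289. 236.]
 [160. 236.]]
```

View pics/w4.png

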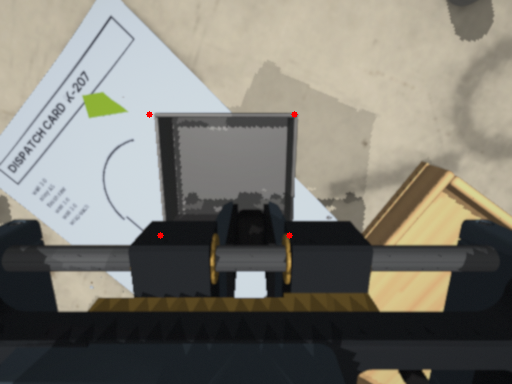

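The bin shows at corners (156,115) to (297,115), about 3 mm further along tool +y than modelled. I'll shift by that, lower and release.

Request:
send_rows --deltas '[[[0,0.001,0.017],[0,0,0]],[[0,0.001,0.042],[0,0.001,0]],[[0,0.001,0.042],[0,0,0]],[[0,0.001,0.042],[0,0,0]],[[0,0,0.017],[0,0,0]],[[0,0,0],[0,0,0]]]'

```text
time_s: 47.5
ee_pos: [594.8, -26.5, 28.7]
ee_rot: [-179.9, 0.2, 21.0]
force: [0.0, -0.2, -0.1]
gripper_width: 16.2
gripper_force: 20.0
```

Request:
send_rows --deltas '[[[0,0,0],[0,0,0]],[[0,0,0],[0,0,0]],[[0,0,0],[0,0,0]],[[0,0,0],[0,0,0]]]' --grip 0.71

```text
time_s: 47.9
ee_pos: [596.3, -26.2, 31.0]
ee_rot: [-180.0, -0.1, 21.0]
force: [-0.4, -1.2, -0.5]
gripper_width: 25.8
gripper_force: 0.0
```

Request:
send_rows --deltas '[[[0,0,-0.018],[0,0,0]],[[0,0,-0.045],[0,0,0]],[[0,0,-0.045],[0,0,0]],[[0,0,-0.044],[0,0,0]],[[0,0,-0.018],[0,0,0]],[[0,0,0],[0,0,0]]]' --grip 0.67

```text
time_s: 48.5
ee_pos: [596.8, -26.3, 117.1]
ee_rot: [179.9, -0.2, 21.0]
force: [0.2, 0.5, -0.0]
gripper_width: 29.9
gripper_force: 0.0
```

```bash
sed -i 's/^BIN=.*/BIN=[607.6,-0.5,21]/' h.py
cat > foot.py <<'E'
import sys
from h import *
# full cycle from current pose over bin: to foot, down | back to bin, lower
R=down(88); Rb=down(21); f=np.array(eval(sys.argv[1])); bx,by=eval(sys.argv[2])
s=state(); print(s['time_s'],s['ee_pos'],s['gripper_width'])
print('to foot'); plan([(np.r_[f,115],R,15),(np.r_[f,25],R,7)])
print('to bin'); plan([(np.r_[f,115],R,6),(bw(bx,by,115),Rb,15),(bw(bx,by,30),Rb,6)],(np.r_[f,25],R))
E
python3 foot.py [552.5,-295] -20,20
```

```text
48.5 [596.82700604 -26.30227369 117.09931704] 29.92416069882448
to foot
[[[-0.008,0.014,0],[0,0,-0.07]],[[-0.017,0.027,0],[0,0,-0.14]],[[-0.024,0.033,0],[0,0,-0.174]],[[-0.027,0.031,0],[0.001,0,-0.175]],[[-0.029,0.028,0],[0.001,0,-0.174]],[[-0.032,0.025,0],[0,-0.001,-0.175]],[[-0.034,0.022,0],[0.001,0,-0.174]],[[-0.036,0.02,0],[0,-0.001,-0.175]],[[-0.037,0.016,0.001],[0.001,0,-0.174]],[[-0.039,0.013,0],[0,-0.001,-0.175]]]
[[[-0.04,0.01,0.001],[0.001,0,-0.174]],[[-0.04,0.006,0],[0,-0.001,-0.175]],[[-0.04,0.002,0.001],[0.001,0,-0.174]],[[-0.033,-0.001,0],[0,-0.001,-0.14]],[[-0.0159,-0.0011,0.0006],[0,0,-0.069]],[[0,0,0.013],[0,0,0]],[[0,0,0.027],[0,0,0]],[[0,0,0.033],[0,0,0]],[[0,0,0.033],[0,0,0]],[[0,0,0.034],[0,0,0]]]
[[[0,0,0.027],[0,0,0]],[[0,0,0.013],[0,0,0]]]
end [ 552.5 -295.    25. ]
to bin
[[[0,0,-0.016],[0,0,0]],[[0,0,-0.033],[0,0,0]],[[0,0,-0.041],[0,0,0]],[[0,0,-0.041],[0,0,0]],[[0,0,-0.033],[0,0,0]],[[0,0,-0.016],[0,0,0]],[[0.018,0.001,0],[0,0,0.07]],[[0.037,0.001,0],[0,0,0.14]],[[0.046,-0.002,0],[0,0,0.174]],[[0.045,-0.006,0],[0,0,0.175]]]
[[[0.045,-0.01,0],[0,0,0.174]],[[0.044,-0.014,0],[0,0,0.175]],[[0.042,-0.018,0],[0,0,0.174]],[[0.041,-0.021,0],[0,0,0.175]],[[0.039,-0.025,0],[0,0,0.174]],[[0.036,-0.028,0],[0,0,0.175]],[[0.034,-0.031,0],[0,0,0.174]],[[0.031,-0.034,0],[0,0,0.175]],[[0.028,-0.036,0],[0,0,0.174]],[[0.02,-0.031,0],[0,0,0.14]]]
[[[0.0085,-0.0157,0],[0,0,0.07]],[[0,0,0.015],[0,0,0]],[[0,0,0.031],[0,0,0]],[[0,0,0.039],[0,0,0]],[[0,0,0.039],[0,0,0]],[[0,0,0.031],[0,0,0]],[[0,0,0.015],[0,0,0]]]
end [581.7  11.   30. ]
```

Request:
send_rows --deltas '[[[-0.008,0.014,0],[0,0,-0.07]],[[-0.017,0.027,0],[0,0,-0.14]],[[-0.024,0.033,0],[0,0,-0.174]],[[-0.027,0.031,0],[0.001,0,-0.175]],[[-0.029,0.028,0],[0.001,0,-0.174]],[[-0.032,0.025,0],[0,-0.001,-0.175]],[[-0.034,0.022,0],[0.001,0,-0.174]],[[-0.036,0.02,0],[0,-0.001,-0.175]],[[-0.037,0.016,0.001],[0.001,0,-0.174]],[[-0.039,0.013,0],[0,-0.001,-0.175]]]'

```text
time_s: 49.5
ee_pos: [564.5, -211.2, 113.1]
ee_rot: [-179.7, 0.0, 67.2]
force: [-0.4, -0.9, -0.1]
gripper_width: 30.2
gripper_force: 0.0
```

Request:
send_rows --deltas '[[[-0.04,0.01,0.001],[0.001,0,-0.174]],[[-0.04,0.006,0],[0,-0.001,-0.175]],[[-0.04,0.002,0.001],[0.001,0,-0.174]],[[-0.033,-0.001,0],[0,-0.001,-0.14]],[[-0.016,-0.001,0.0005],[0,0,-0.069]],[[0,0,0],[0,0,0]],[[0,0,0],[0,0,0]]]'

```text
time_s: 50.2
ee_pos: [551.0, -294.5, 112.3]
ee_rot: [-179.7, -0.1, 87.9]
force: [0.8, 0.1, 0.0]
gripper_width: 30.4
gripper_force: 0.0
```

Run:
```python
from h import *
s=state(); print(s['ee_pos'],s['ee_rot'])
im=grab_frame('wrist'); c=calibration('wrist'); print(proj(c,[[552.5,-295,20],[509,-279,20]]).round(0),[(round(d['p'],2),d['bbox']) for d in trace('wrist','foot_0')])
plan([(np.r_[552.5,-295,25],down(88),7)])
```

```text
[ 551.03804413 -294.52859586  112.30288092] [-1.79696617e+02 -6.81997035e-02  8.79201757e+01]
[[251. 193.]
 [203. 178.]] [(0.96, [191.0, 162.8, 21.0, 30.8]), (0.94, [142.9, 153.8, 21.6, 28.2]), (0.59, [244.2, 180.5, 17.2, 28.8])]
[[[0,0,0.013],[-0.001,0,0]],[[0,0,0.026],[-0.001,0,0]],[[0,0.001,0.033],[-0.002,0,0]],[[0,0.001,0.032],[-0.002,0,0]],[[-0.001,0,0.033],[-0.001,-0.001,0]],[[0,0,0.026],[-0.001,0,0]],[[-0.0006,0.0007,0.0126],[-0.001,0,-0.001]]]
end [ 552.5 -295.    25. ]
```

Request:
send_rows --deltas '[[[0,0,0.013],[-0.001,0,0]],[[0,0.001,0.026],[-0.001,0,0]],[[0,0.001,0.033],[-0.002,0,0]],[[0,0.001,0.032],[-0.002,0,0]],[[-0.001,0.001,0.033],[-0.001,0,0]],[[0,0,0.026],[-0.001,0,0]],[[0,0,0.012],[-0.001,0,0]],[[0,0,0],[0,0,0]]]'

```text
time_s: 51.1
ee_pos: [553.1, -295.2, 24.9]
ee_rot: [-180.0, -0.0, 88.0]
force: [0.1, -1.1, -0.2]
gripper_width: 30.2
gripper_force: 0.0
```

Request:
send_rows --deltas '[[[0,0,0],[0,0,0]],[[0,0,0],[0,0,0]],[[0,0,0],[0,0,0]],[[0,0,0],[0,0,0]],[[0,0,0],[0,0,0]]]' --grip 1 --grip_force 20

```text
time_s: 51.6
ee_pos: [553.8, -295.8, 26.5]
ee_rot: [179.9, 0.0, 88.0]
force: [-0.0, 1.1, 4.5]
gripper_width: 16.0
gripper_force: 20.0
```

Request:
send_rows --deltas '[[[0,0,-0.016],[0,0,0]],[[0,0,-0.033],[0,0,0]],[[0,0,-0.041],[0,0,0]],[[0,0,-0.041],[0,0,0]],[[0,0,-0.033],[0,0,0]],[[0,0,-0.016],[0,0,0]],[[0.018,0.001,0],[0,0,0.07]],[[0.037,0.001,0],[0,0,0.14]],[[0.046,-0.002,0],[0,0,0.174]],[[0.045,-0.006,0],[0,0,0.175]]]'

```text
time_s: 52.6
ee_pos: [559.9, -221.9, 115.4]
ee_rot: [-180.0, -0.0, 71.7]
force: [0.5, -0.5, -0.2]
gripper_width: 15.9
gripper_force: 20.0
```

Request:
send_rows --deltas '[[[0.045,-0.01,0],[0,0,0.174]],[[0.044,-0.014,0],[0,0,0.175]],[[0.042,-0.018,0],[0,0,0.174]],[[0.041,-0.021,0],[0,0,0.175]],[[0.039,-0.025,0],[0,0,0.174]],[[0.036,-0.028,0],[0,0,0.175]],[[0.034,-0.031,0],[0,0,0.174]],[[0.031,-0.034,0],[0,0,0.175]],[[0.028,-0.036,0],[0,0,0.174]],[[0.02,-0.031,0],[0,0,0.14]]]'

```text
time_s: 53.6
ee_pos: [581.4, 2.8, 115.5]
ee_rot: [-180.0, 0.0, 22.8]
force: [-0.2, 0.6, -0.6]
gripper_width: 15.7
gripper_force: 20.0
```

Request:
send_rows --deltas '[[[0.0085,-0.0155,0],[0,0,0.07]],[[0,0,0],[0,0,0]],[[0,0,0],[0,0,0]]]'

```text
time_s: 53.9
ee_pos: [582.4, 10.2, 115.6]
ee_rot: [180.0, -0.0, 21.0]
force: [-0.0, 0.4, -1.0]
gripper_width: 15.5
gripper_force: 20.0
```

Run:
```python
from h import *
s=state(); print(s['ee_pos'],s['ee_rot'],s['gripper_width'])
plan([(bw(-20,20,30),down(21),6)])
```

```text
[582.41792897  10.21651848 115.60335033] [ 1.79976315e+02 -3.62721749e-03  2.10478572e+01] 15.532503977849327
[[[0,0,0.016],[0,0,0]],[[0,0,0.031],[0,0,0]],[[0,-0.001,0.039],[0,0,0.001]],[[0,0,0.039],[0,0,0]],[[0,-0.001,0.031],[0.001,0,0]],[[-0.0007,0,0.0152],[0,0,0.001]]]
end [581.7  11.   30. ]
```

Request:
send_rows --deltas '[[[0,0,0.016],[0,0,0]],[[0,0,0.031],[0,0,0]],[[0,-0.001,0.039],[0,0,0]],[[0,0,0.039],[0,0,0]],[[0,-0.001,0.031],[0,0,0]],[[0,0,0.015],[0,0,0]],[[0,0,0],[0,0,0]]]'

```text
time_s: 54.6
ee_pos: [581.5, 10.7, 29.0]
ee_rot: [-180.0, 0.1, 20.9]
force: [-0.2, -0.1, -0.1]
gripper_width: 15.7
gripper_force: 20.0
```

Request:
send_rows --deltas '[[[0,0,0],[0,0,0]],[[0,0,0],[0,0,0]],[[0,0,0],[0,0,0]],[[0,0,0],[0,0,0]]]' --grip 0.71

```text
time_s: 55.0
ee_pos: [582.8, 11.3, 31.0]
ee_rot: [180.0, -0.1, 21.0]
force: [0.5, 0.5, 0.3]
gripper_width: 26.3
gripper_force: 0.0
```

Request:
send_rows --deltas '[[[0,0,-0.018],[0,0,0]],[[0,0,-0.045],[0,0,0]],[[0,0,-0.045],[0,0,0]],[[0,0,-0.044],[0,0,0]],[[0,0,-0.018],[0,0,0]],[[0,0,0],[0,0,0]]]' --grip 0.67

```text
time_s: 55.6
ee_pos: [583.3, 11.3, 117.1]
ee_rot: [179.9, -0.2, 21.0]
force: [-0.4, -0.7, -0.6]
gripper_width: 30.2
gripper_force: 0.0
```

```bash
python3 foot.py [509,-279] 20,-20; python3 -c "
from h import *
grab_frame('side');print([(round(d['p'],2),d['bbox']) for d in trace('side','foot_0')])"
```

```text
55.6 [583.30138641  11.30195284 117.10426317] 30.202720188134627
to foot
[[[-0.01,0.015,0],[0,0,-0.07]],[[-0.022,0.028,0],[0,0,-0.14]],[[-0.03,0.034,0],[0.001,0,-0.175]],[[-0.032,0.031,0],[0.001,0,-0.175]],[[-0.035,0.028,0],[0.001,-0.001,-0.174]],[[-0.037,0.025,0],[0.001,0,-0.175]],[[-0.039,0.021,0],[0.001,-0.001,-0.174]],[[-0.041,0.018,0],[0,-0.001,-0.175]],[[-0.042,0.014,0.001],[0.001,0,-0.174]],[[-0.044,0.011,0],[0,-0.001,-0.175]]]
[[[-0.044,0.007,0.001],[0.001,0,-0.174]],[[-0.045,0.003,0],[0,-0.001,-0.175]],[[-0.045,-0.002,0.001],[0.001,0,-0.174]],[[-0.035,-0.004,0],[0,0,-0.14]],[[-0.0174,-0.0032,0.0005],[0,-0.001,-0.069]],[[0,0,0.013],[0,0,0]],[[0,0,0.027],[0,0,0]],[[0,0,0.033],[0,0,0]],[[0,0,0.033],[0,0,0]],[[0,0,0.034],[0,0,0]]]
[[[0,0,0.027],[0,0,0]],[[0,-0.0001,0.013],[0,0,0]]]
end [ 509. -279.   25.]
to bin
[[[0,0,-0.016],[0,0,0]],[[0,0,-0.033],[0,0,0]],[[0,0,-0.041],[0,0,0]],[[0,0,-0.041],[0,0,0]],[[0,0,-0.033],[0,0,0]],[[0,0,-0.016],[0,0,0]],[[0.016,0.007,0],[0,0,0.07]],[[0.033,0.013,0],[0,0,0.14]],[[0.042,0.013,0],[0,0,0.174]],[[0.043,0.009,0],[0,0,0.175]]]
[[[0.044,0.005,0],[0,0,0.174]],[[0.044,0.002,0],[0,0,0.175]],[[0.044,-0.002,0],[0,0,0.174]],[[0.043,-0.006,0],[0,0,0.175]],[[0.043,-0.01,0],[0,0,0.174]],[[0.042,-0.014,0],[0,0,0.175]],[[0.04,-0.017,0],[0,0,0.174]],[[0.039,-0.021,0],[0,0,0.175]],[[0.037,-0.024,0],[0,0,0.174]],[[0.027,-0.022,0],[0,0,0.14]]]
[[[0.0131,-0.0115,0],[0,0,0.07]],[[0,0,0.015],[0,0,0]],[[0,0,0.031],[0,0,0]],[[0,0,0.039],[0,0,0]],[[0,0,0.039],[0,0,0]],[[0,0,0.031],[0,0,0]],[[0,0,0.015],[0,0,0]]]
end [633.4 -12.   30. ]
[(0.35, [227.6, 235.8, 94.0, 64.9])]
```

Request:
send_rows --deltas '[[[-0.01,0.015,0],[0,0,-0.07]],[[-0.022,0.028,0],[0,0,-0.14]],[[-0.03,0.034,0],[0.001,0,-0.175]],[[-0.032,0.031,0],[0.001,0,-0.175]],[[-0.035,0.028,0],[0.001,-0.001,-0.174]],[[-0.037,0.025,0],[0.001,0,-0.175]],[[-0.039,0.021,0],[0.001,-0.001,-0.174]],[[-0.041,0.018,0],[0,-0.001,-0.175]],[[-0.042,0.014,0.001],[0.001,0,-0.174]],[[-0.044,0.011,0],[0,-0.001,-0.175]]]'

```text
time_s: 56.7
ee_pos: [530.4, -188.7, 113.1]
ee_rot: [-179.7, 0.0, 67.2]
force: [0.3, 1.0, -1.1]
gripper_width: 30.3
gripper_force: 0.0
```

Request:
send_rows --deltas '[[[-0.044,0.007,0.001],[0.001,0,-0.174]],[[-0.045,0.003,0],[0,-0.001,-0.175]],[[-0.045,-0.002,0.001],[0.001,0,-0.174]],[[-0.035,-0.004,0],[0,0,-0.14]],[[-0.0175,-0.003,0.0005],[0,0,-0.069]],[[0,0,0],[0,0,0]],[[0,0,0],[0,0,0]]]'

```text
time_s: 57.4
ee_pos: [507.6, -278.6, 112.4]
ee_rot: [-179.7, -0.1, 87.9]
force: [-0.1, 0.1, 0.3]
gripper_width: 30.2
gripper_force: 0.0
```

Run:
```python
from h import *
s=state(); print(s['ee_pos'],s['ee_rot'])
im=grab_frame('wrist'); c=calibration('wrist'); print(proj(c,[[509,-279,20],[464,-268,20]]).round(0),[(round(d['p'],2),d['bbox']) for d in trace('wrist','foot_0')])
plan([(np.r_[509,-279,25],down(88),7)])
```

```text
[ 507.60112208 -278.5781664   112.39965549] [-1.79695804e+02 -8.79068174e-02  8.79163249e+01]
[[251. 193.]
 [201. 183.]] [(0.93, [193.2, 170.4, 18.1, 25.9]), (0.91, [242.3, 179.6, 18.5, 30.5])]
[[[0,0,0.013],[-0.001,0,0]],[[0,0,0.026],[-0.001,0,0]],[[0,0.001,0.033],[-0.002,0,0]],[[0,0,0.032],[-0.001,-0.001,0]],[[-0.001,0.001,0.033],[-0.002,0,0]],[[0,0,0.026],[-0.001,-0.001,0]],[[-0.0005,0.0004,0.0129],[-0.001,0,0]]]
end [ 509. -279.   25.]
```

Request:
send_rows --deltas '[[[0,0,0.013],[-0.001,0,0]],[[0,0.001,0.026],[-0.001,0,0]],[[0,0.001,0.033],[-0.002,0,0]],[[0,0.001,0.032],[-0.002,0,0]],[[-0.001,0.001,0.033],[-0.001,0,0]],[[0,0,0.026],[-0.001,0,0]],[[0,0,0.012],[-0.001,0,0]],[[0,0,0],[0,0,0]]]'

```text
time_s: 58.3
ee_pos: [509.4, -279.1, 24.8]
ee_rot: [-180.0, -0.1, 88.0]
force: [0.8, 0.2, 0.4]
gripper_width: 30.4
gripper_force: 0.0
```

Request:
send_rows --deltas '[[[0,0,0],[0,0,0]],[[0,0,0],[0,0,0]],[[0,0,0],[0,0,0]],[[0,0,0],[0,0,0]],[[0,0,0],[0,0,0]]]' --grip 1 --grip_force 20

```text
time_s: 58.8
ee_pos: [510.5, -279.9, 26.7]
ee_rot: [179.9, 0.0, 88.0]
force: [-1.0, 0.7, 3.5]
gripper_width: 15.6
gripper_force: 20.0
```

Request:
send_rows --deltas '[[[0,0,-0.016],[0,0,0]],[[0,0,-0.033],[0,0,0]],[[0,0,-0.041],[0,0,0]],[[0,0,-0.041],[0,0,0]],[[0,0,-0.033],[0,0,0]],[[0,0,-0.016],[0,0,0]],[[0.016,0.007,0],[0,0,0.07]],[[0.033,0.013,0],[0,0,0.14]],[[0.042,0.013,0],[0,0,0.174]],[[0.043,0.009,0],[0,0,0.175]]]'

```text
time_s: 59.8
ee_pos: [539.7, -215.3, 115.7]
ee_rot: [-180.0, -0.0, 71.7]
force: [0.2, 0.1, -0.1]
gripper_width: 16.0
gripper_force: 20.0
```

Request:
send_rows --deltas '[[[0.044,0.005,0],[0,0,0.174]],[[0.044,0.002,0],[0,0,0.175]],[[0.044,-0.002,0],[0,0,0.174]],[[0.043,-0.006,0],[0,0,0.175]],[[0.043,-0.01,0],[0,0,0.174]],[[0.042,-0.014,0],[0,0,0.175]],[[0.04,-0.017,0],[0,0,0.174]],[[0.039,-0.021,0],[0,0,0.175]],[[0.037,-0.024,0],[0,0,0.174]],[[0.027,-0.022,0],[0,0,0.14]]]'

```text
time_s: 60.8
ee_pos: [630.7, -19.3, 115.7]
ee_rot: [-180.0, -0.0, 22.8]
force: [-0.5, -1.4, 0.5]
gripper_width: 15.7
gripper_force: 20.0
```

Request:
send_rows --deltas '[[[0.013,-0.0115,0],[0,0,0.07]],[[0,0,0],[0,0,0]],[[0,0,0],[0,0,0]]]'

```text
time_s: 61.1
ee_pos: [633.9, -12.8, 115.8]
ee_rot: [180.0, 0.0, 21.0]
force: [0.6, -0.6, -1.4]
gripper_width: 16.0
gripper_force: 20.0
```

Run:
```python
from h import *
s=state(); print(s['ee_pos'],s['ee_rot'],s['gripper_width'])
plan([(bw(20,-20,30),down(21),6)])
```

```text
[633.89228815 -12.80779051 115.79117122] [1.79997225e+02 4.77052823e-03 2.10408555e+01] 15.991703067197026
[[[0,0,0.016],[0,0,0]],[[0,0,0.031],[0,0,0]],[[0,-0.001,0.039],[0,0,0]],[[0,0,0.039],[0,0,0.001]],[[0,-0.001,0.031],[0,0,0]],[[-0.0003,0.0002,0.0156],[0,0,0]]]
end [633.4 -12.   30. ]
```

Request:
send_rows --deltas '[[[0,0,0.016],[0,0,0]],[[0,0,0.031],[0,0,0]],[[0,-0.001,0.039],[0,0,0]],[[0,0,0.039],[0,0,0]],[[0,0,0.031],[0,0,0]],[[0,0,0.015],[0,0,0]],[[0,0,0],[0,0,0]]]'

```text
time_s: 61.8
ee_pos: [633.2, -12.6, 29.3]
ee_rot: [-180.0, 0.1, 21.0]
force: [0.1, 0.1, -0.9]
gripper_width: 16.0
gripper_force: 20.0
```

Request:
send_rows --deltas '[[[0,0,0],[0,0,0]],[[0,0,0],[0,0,0]],[[0,0,0],[0,0,0]],[[0,0,0],[0,0,0]]]' --grip 0.71

```text
time_s: 62.2
ee_pos: [634.7, -12.2, 31.4]
ee_rot: [180.0, -0.1, 21.0]
force: [-0.8, -0.4, 0.1]
gripper_width: 26.5
gripper_force: 0.0
```

Request:
send_rows --deltas '[[[0,0,-0.018],[0,0,0]],[[0,0,-0.045],[0,0,0]],[[0,0,-0.045],[0,0,0]],[[0,0,-0.044],[0,0,0]],[[0,0,-0.018],[0,0,0]],[[0,0,0],[0,0,0]]]' --grip 0.67

```text
time_s: 62.8
ee_pos: [635.2, -12.2, 117.6]
ee_rot: [179.9, -0.3, 21.0]
force: [-0.0, -0.6, 0.2]
gripper_width: 29.8
gripper_force: 0.0
```

```bash
python3 foot.py [463.5,-267] 20,20
```

```text
62.8 [635.15360402 -12.2163742  117.61200207] 29.832013180141868
to foot
[[[-0.015,0.011,0],[0,0,-0.07]],[[-0.031,0.02,0],[0.001,0,-0.14]],[[-0.04,0.022,0],[0.001,-0.001,-0.175]],[[-0.042,0.019,0],[0.001,0,-0.175]],[[-0.043,0.015,0],[0.001,-0.001,-0.174]],[[-0.044,0.011,0],[0.001,-0.001,-0.175]],[[-0.045,0.007,0],[0,0,-0.174]],[[-0.046,0.003,0.001],[0.001,-0.001,-0.175]],[[-0.046,-0.001,0],[0,0,-0.174]],[[-0.046,-0.005,0.001],[0.001,-0.001,-0.175]]]
[[[-0.045,-0.009,0],[0,0,-0.174]],[[-0.044,-0.012,0.001],[0.001,-0.001,-0.175]],[[-0.043,-0.016,0],[0,0,-0.174]],[[-0.033,-0.016,0.001],[0,-0.001,-0.14]],[[-0.0156,-0.0097,0],[0.001,0,-0.069]],[[0,0,0.013],[0,0,0]],[[0,0,0.027],[0,0,0]],[[0,0,0.033],[0,0,0]],[[0,0,0.033],[0,0,0]],[[0,0,0.034],[0,0,0]]]
[[[0,0,0.027],[0,0,0]],[[0,0.0001,0.013],[0,0,0]]]
end [ 463.5 -267.    25. ]
to bin
[[[0,0,-0.016],[0,0,0]],[[0,0,-0.033],[0,0,0]],[[0,0,-0.041],[0,0,0]],[[0,0,-0.041],[0,0,0]],[[0,0,-0.033],[0,0,0]],[[0,0,-0.016],[0,0,0]],[[0.018,0.009,0],[0,0,0.07]],[[0.036,0.016,0],[0,0,0.14]],[[0.046,0.017,0],[0,0,0.174]],[[0.048,0.013,0],[0,0,0.175]]]
[[[0.049,0.009,0],[0,0,0.174]],[[0.049,0.004,0],[0,0,0.175]],[[0.049,0,0],[0,0,0.174]],[[0.049,-0.004,0],[0,0,0.175]],[[0.049,-0.009,0],[0,0,0.174]],[[0.048,-0.013,0],[0,0,0.175]],[[0.046,-0.017,0],[0,0,0.174]],[[0.045,-0.021,0],[0,0,0.175]],[[0.043,-0.025,0],[0,0,0.174]],[[0.032,-0.022,0],[0,0,0.14]]]
[[[0.0156,-0.0127,0],[0,0,0.07]],[[0,0,0.015],[0,0,0]],[[0,0,0.031],[0,0,0]],[[0,0,0.039],[0,0,0]],[[0,0,0.039],[0,0,0]],[[0,0,0.031],[0,0,0]],[[0,0,0.015],[0,0,0]]]
end [619.1  25.3  30. ]
```

Request:
send_rows --deltas '[[[-0.015,0.011,0],[0,0,-0.07]],[[-0.031,0.02,0],[0.001,0,-0.14]],[[-0.04,0.022,0],[0.001,-0.001,-0.175]],[[-0.042,0.019,0],[0.001,0,-0.175]],[[-0.043,0.015,0],[0.001,-0.001,-0.174]],[[-0.044,0.011,0],[0.001,-0.001,-0.175]],[[-0.045,0.007,0],[0,0,-0.174]],[[-0.046,0.003,0.001],[0.001,-0.001,-0.175]],[[-0.046,-0.001,0],[0,0,-0.174]],[[-0.046,-0.005,0.001],[0.001,-0.001,-0.175]]]'

```text
time_s: 63.8
ee_pos: [514.8, -187.5, 113.4]
ee_rot: [-179.7, 0.0, 67.2]
force: [-0.7, -1.0, -0.1]
gripper_width: 30.1
gripper_force: 0.0
```

Request:
send_rows --deltas '[[[-0.045,-0.009,0],[0,0,-0.174]],[[-0.044,-0.012,0.001],[0.001,-0.001,-0.175]],[[-0.043,-0.016,0],[0,0,-0.174]],[[-0.033,-0.016,0.001],[0,-0.001,-0.14]],[[-0.0155,-0.0095,0],[0,0,-0.069]],[[0,0,0],[0,0,0]],[[0,0,0],[0,0,0]]]'

```text
time_s: 64.5
ee_pos: [462.3, -266.6, 112.9]
ee_rot: [-179.7, -0.1, 87.9]
force: [-0.6, -0.2, -0.1]
gripper_width: 30.2
gripper_force: 0.0
```

Run:
```python
from h import *
s=state(); print(s['ee_pos'],s['ee_rot'])
im=grab_frame('wrist'); c=calibration('wrist'); print(proj(c,[[463.5,-267,20]]).round(0),[(round(d['p'],2),d['bbox']) for d in trace('wrist','foot_0')])
plan([(np.r_[463.5,-267,25],down(88),7)])
```

```text
[ 462.26586754 -266.55323415  112.94989841] [-1.79734738e+02 -5.63630211e-02  8.79142062e+01]
[[251. 193.]] [(0.75, [244.2, 182.7, 15.0, 27.4])]
[[[0,0,0.013],[-0.001,0,0]],[[0,0,0.026],[-0.001,0,0]],[[0,0.001,0.033],[-0.001,0,0]],[[0,0,0.033],[-0.002,0,0]],[[-0.001,0,0.033],[-0.001,-0.001,0]],[[0,0.001,0.026],[-0.001,0,0]],[[-0.0003,0.0001,0.0125],[-0.001,0,0]]]
end [ 463.5 -267.    25. ]
```

Request:
send_rows --deltas '[[[0,0,0.013],[-0.001,0,0]],[[0,0,0.026],[-0.001,0,0]],[[-0.001,0.001,0.033],[-0.002,0,0]],[[-0.001,0.001,0.033],[-0.002,0,0]],[[-0.001,0.001,0.033],[-0.001,0,0]],[[0,0,0.026],[-0.001,0,0]],[[0,0,0.0125],[0,0,0]],[[0,0,0],[0,0,0]]]'

```text
time_s: 65.4
ee_pos: [463.7, -267.9, 24.6]
ee_rot: [-179.9, -0.0, 88.0]
force: [-0.2, 0.3, 0.0]
gripper_width: 30.1
gripper_force: 0.0
```

Request:
send_rows --deltas '[[[0,0,0],[0,0,0]],[[0,0,0],[0,0,0]],[[0,0,0],[0,0,0]],[[0,0,0],[0,0,0]],[[0,0,0],[0,0,0]]]' --grip 1 --grip_force 20

```text
time_s: 65.9
ee_pos: [464.3, -268.7, 26.0]
ee_rot: [179.9, 0.0, 88.0]
force: [0.1, 0.3, 4.2]
gripper_width: 16.0
gripper_force: 20.0
```

Request:
send_rows --deltas '[[[0,0,-0.016],[0,0,0]],[[0,0,-0.033],[0,0,0]],[[0,0,-0.041],[0,0,0]],[[0,0,-0.041],[0,0,0]],[[0,0,-0.033],[0,0,0]],[[0,0,-0.016],[0,0,0]],[[0.018,0.009,0],[0,0,0.07]],[[0.036,0.016,0],[0,0,0.14]],[[0.046,0.017,0],[0,0,0.174]],[[0.048,0.013,0],[0,0,0.175]]]'

```text
time_s: 66.9
ee_pos: [501.2, -198.1, 115.2]
ee_rot: [-180.0, -0.0, 71.7]
force: [0.0, -0.5, -1.0]
gripper_width: 15.9
gripper_force: 20.0
```

Request:
send_rows --deltas '[[[0.049,0.009,0],[0,0,0.174]],[[0.049,0.004,0],[0,0,0.175]],[[0.049,0,0],[0,0,0.174]],[[0.049,-0.004,0],[0,0,0.175]],[[0.049,-0.009,0],[0,0,0.174]],[[0.048,-0.013,0],[0,0,0.175]],[[0.046,-0.017,0],[0,0,0.174]],[[0.045,-0.021,0],[0,0,0.175]],[[0.043,-0.025,0],[0,0,0.174]],[[0.032,-0.022,0],[0,0,0.14]]]'

```text
time_s: 67.9
ee_pos: [615.0, 16.2, 115.0]
ee_rot: [-180.0, 0.0, 22.8]
force: [0.6, -0.1, -0.5]
gripper_width: 15.7
gripper_force: 20.0
```

Request:
send_rows --deltas '[[[0.0155,-0.0125,0],[0,0,0.07]],[[0,0,0],[0,0,0]],[[0,0,0],[0,0,0]]]'

```text
time_s: 68.2
ee_pos: [619.0, 23.5, 115.0]
ee_rot: [180.0, 0.1, 21.0]
force: [0.6, 0.2, -0.6]
gripper_width: 16.0
gripper_force: 20.0
```

Run:
```python
from h import *
s=state(); print(s['ee_pos'],s['ee_rot'],s['gripper_width'])
plan([(bw(20,20,30),down(21),6)])
```

```text
[618.98590399  23.47425567 115.04638547] [1.79995826e+02 5.91243979e-02 2.10411612e+01] 16.017804448508606
[[[0,0,0.015],[0,0,0]],[[0,-0.001,0.031],[0,0,0]],[[0.001,-0.001,0.039],[0,0.001,0]],[[0,-0.001,0.039],[0,0,0.001]],[[0,0,0.031],[0,0.001,0]],[[0.0007,-0.0004,0.0151],[0,0,0]]]
end [619.1  25.3  30. ]
```

Lower, release, then rise and stand clear (back toward -x).

Request:
send_rows --deltas '[[[0,0,0.015],[0,0,0]],[[0,-0.001,0.031],[0,0,0]],[[0.001,-0.001,0.039],[0,0,0]],[[0,-0.001,0.039],[0,0,0]],[[0,0,0.031],[0,0,0]],[[0,0,0.015],[0,0,0]],[[0,0,0],[0,0,0]]]'

```text
time_s: 68.9
ee_pos: [618.4, 24.7, 29.2]
ee_rot: [-180.0, 0.1, 20.9]
force: [-0.6, 0.1, 0.6]
gripper_width: 16.2
gripper_force: 20.0
```

Request:
send_rows --deltas '[[[0,0,0],[0,0,0]],[[0,0,0],[0,0,0]],[[0,0,0],[0,0,0]],[[0,0,0],[0,0,0]]]' --grip 0.71

```text
time_s: 69.3
ee_pos: [619.9, 25.3, 31.2]
ee_rot: [180.0, -0.1, 21.0]
force: [-0.9, -0.9, -0.4]
gripper_width: 26.3
gripper_force: 0.0
```

Request:
send_rows --deltas '[[[0,0,-0.018],[0,0,0]],[[0,0,-0.045],[0,0,0]],[[0,0,-0.06],[0,0,0]],[[0,0,-0.06],[0,0,0]],[[0,0,-0.06],[0,0,0]],[[-0.03,0,-0.06],[0,0,0]],[[-0.06,0,-0.04],[0,0,0]],[[-0.06,0,0],[0,0,0]],[[-0.06,0,0],[0,0,0]],[[-0.03,0,0],[0,0,0]]]'

```text
time_s: 70.3
ee_pos: [505.3, -18.2, 203.0]
ee_rot: [180.0, -0.0, 21.0]
force: [0.7, -1.1, 0.8]
gripper_width: 26.3
gripper_force: 0.0
```

Request:
send_rows --deltas '[[[0,0,0],[0,0,0]],[[0,0,0],[0,0,0]],[[0,0,0],[0,0,0]]]'

```text
time_s: 70.6
ee_pos: [508.8, -17.4, 202.0]
ee_rot: [180.0, -0.1, 21.0]
force: [0.0, -0.8, 0.1]
gripper_width: 26.1
gripper_force: 0.0
```

Run:
```python
from h import *
s=state(); print(s['time_s'],s['ee_pos'])
b=grab_frame('side'); w=grab_frame('wrist')
save('m11',np.hstack([cv2.resize(w,(400,300)),cv2.resize(b[120:300,180:420],(400,300),interpolation=cv2.INTER_CUBIC)]))
```

```text
70.6 [508.81029257 -17.36146667 202.0274449 ]
```

View pics/m11.png

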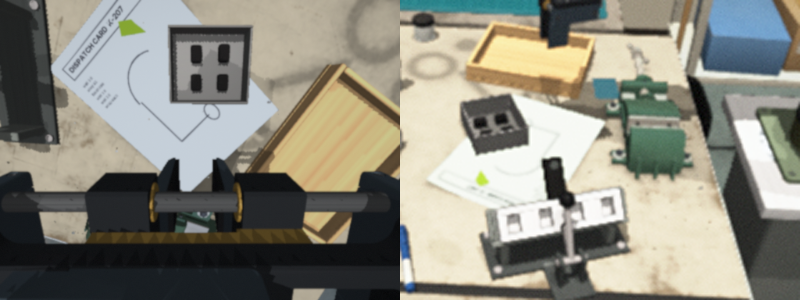

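All four feet are in the bin, at left-half pixels (196,54), (223,54), (195,83) and (222,83). The tray is empty, the bar is seated with the clamp shut, and the robot is clear. I'll hand in.

```bash
python3 -c "
from workcell import *
print(job_done())"
```

```text
the job is handed in; nothing more can be done
None
```

I handed the job in at about 71 s: all four feet are in the grey bin, the empty mould bar is back on the stand mouths up with the clamp shut, and nothing else was touched; no verdict came back.

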